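# Kit the assembly pallet and move it on to the next station

### The arm

A 7-joint arm with a two-finger parallel gripper is mounted at the origin on the work surface. World frame = base frame: x ahead of the robot, y to its left, z up, the work surface at z = 0. Lengths are in m, angles in rad, forces in N, time in s.
With the tool pointing down it reaches from about 0.4 to 0.85 m from the base axis. Payload 4.5 kg.
Tool frame: the origin (TCP) lies between the finger pads; the fingertips stand r.finger_overhang ahead of it and the grasp point (between the pads) lies 8 mm behind it (r.finger_overhang is the distance from the TCP to the fingertips, in m); z points along the fingers, x is the direction in which the jaws open and shut, and the axes are right-handed (so a half turn about z gives the same grasp; the last joint's range is limited). The gripper opens to 88 mm and grips with 3 to 60 N. Pads are 18 mm wide; open, the fingers measure 123 mm over their backs; the gripper's body (75 mm by 187 mm) begins 45 mm behind the grasp point.
Start: joints at [1.343, 0.689, -0.195, 1.565, 0.157, 0.902, -0.215], TCP at [0.162, -0.604, 0.25] pointing down, gripper open.
Joint ranges: [-3.01, 3.01], [-0.46, 2.08], [-1.47, 1.51], [0.13, 2.56], [-1, 4.14], [0.04, 2.09], [-2.66, 2.66]. Speed limits (rad/s): [2.57, 2.57, 3.14, 3.14, 3.14, 3.14, 3.14].

### API

Orientations are given as a unit quaternion [x, y, z, w].
In Python, from plant import r gives the robot as it stands.
- The arm moves only by the tool move_arm, never from a script. Its argument "targets" is a list that holds one entry, the list of rows, each a list of 7 numbers: the turn, a rotation vector about the world's x, y, z in rad, then the shift along the world's x, y, z in m, then the opening, from 0 (shut) to 1 (fully open). A call has 1 to 5 rows; each row shifts and turns the pose as measured when the row begins; what a row does not reach is not made up. A row lasts 1/10 s, in which the tool goes at most 50 mm and 8.59 degrees, less where a joint would pass 70% of its speed; a pose out of reach is approached as far as the arm can. A call with a gripper value outside its range is refused whole. The fingers move at their own pace and stop on an object; "force" is the grip in N (left out, the last holds). Time passes only in rows, so rows that do not move let the fingers close. It gives the time, the measured TCP pose, the force and the opening at its end, in the units of the state.
- r.get_state(): the state, without advancing time (a new reading comes with each control period).
- r.snapshot(name): name is "scene" or "top" or "wrist"; returns a dict with "frame" (384x512x3 uint8, red, green, blue), "K" (3x3 intrinsics, pixels), "D" ([k1, k2, p1, p2, k3] as OpenCV has them; the pictures are not rectified), "T" (4x4, takes a point from camera to world coordinates). Camera axes: x right, y up, looking along -z (the intrinsics and any distortion apply to the point x, -y, -z); pixel columns grow to the right and rows downward; lengths in m; the calibration is good to about 2 mm. A picture is of the moment at which its call begins. There is no depth.
- r.finish_job(): hands the job in, once; it reports no verdict.
Trained networks look in a picture, given as the dict that the camera call returned (one of the last four; its "shot" number tells which), for a name from the list of things; names that differ only in an ending like _2 or _b are one class to them, and where a whole thing is asked for, a point or a joint stands for the part that bears it (a point fixed in the world has none). Each returns a list of dicts, best first, with "score" (0 to 1); they miss things now and then, are a little off and sometimes report something else, mostly with a low value. They report only what shows in the picture. A call takes as long as a camera call. They do not tell look-alikes from the thing itself.
- r.find_in(picture, query): "centre" ([row, column] in pixels, amid what is visible of it).
The state is a dict: "clock": time; "q": joint angles; "qd": joint speeds; "joint_torque": joint torques, N m; "tool_pos": TCP position; "eef_rot": TCP orientation; "contact_force": force on the tool from outside, world axes, zero at the start; "moment": the same for the moment, N m; "opening": opening from 0.0 (shut) to 1.0 (fully open).
Only numpy, scipy, OpenCV 4.12 (cv2) and the standard library are available. Lean on these libraries where they do the work, as an engineer would, in place of code of your own. Each camera call takes 0.05 s, during which the arm holds its last target. There are 200 camera calls.

### The job

Get the blue pallet ready for assembly: pick up the stray brass nuts lying on the bench and put them in the green tray with the others, then carry the tray level, keeping everything in it, into its place between the lips on the pallet, and stand every arbor from the red rack upright and fully home in a taper socket of the pallet, whichever you like. Only when the pallet is fully loaded, push it along its rail until it clicks into the next station (the green block), and leave everything else on the bench where it is.

Things in the scene. Friction and masses are not known exactly. Their poses are not given: they have to be found in the camera images.
- base: fixed rail base: two aluminium rails 370 mm long, 20 mm high, lying along the base's y axis; origin on the bench under its centre; z up. The pallet slides along the base's +y. On its far side (+x) stand a grey block (loading position) and a green block (next station), to which a red pointer on the pallet comes
- pallet (a joint): travel (m) of the blue sliding pallet along the base's +y, 0 to 0.12 (end stop); starts at 0 to 0.015. The next station is a spring detent at 0.100 that holds the pallet within about 1 mm when left within about 3 mm of it; about 1 to 2 N to slide, about 5 N to enter or leave the detent. The pallet's deck is 224 x 224 mm, its top 36 mm above the bench
- bay (a point): centre of the tray's place on the pallet, on the deck (36 mm above the bench); axes as the pallet and the base. Steel lips 8 mm high surround it, 160 mm apart along x and 150 mm along y (inner faces), so the 150 x 140 mm tray fits with 5 mm slack on each side with its x along the pallet's x
- socket0 (a point): point on the axis of a dark steel taper socket on the pallet where the foot (origin) of a seated arbor comes, 3 mm above the deck; axes as the pallet. The socket's mouth is 40 mm above this point, 28 mm wide, tapered as the arbor; a seated arbor's collar stays about 2 mm above its rim. Sockets stand 60 mm apart along y, 112 mm nearer the robot than the bay centre
- socket1 (a point): point on the axis of a dark steel taper socket on the pallet where the foot (origin) of a seated arbor comes, 3 mm above the deck; axes as the pallet. The socket's mouth is 40 mm above this point, 28 mm wide, tapered as the arbor; a seated arbor's collar stays about 2 mm above its rim. Sockets stand 60 mm apart along y, 112 mm nearer the robot than the bay centre
- socket2 (a point): point on the axis of a dark steel taper socket on the pallet where the foot (origin) of a seated arbor comes, 3 mm above the deck; axes as the pallet. The socket's mouth is 40 mm above this point, 28 mm wide, tapered as the arbor; a seated arbor's collar stays about 2 mm above its rim. Sockets stand 60 mm apart along y, 112 mm nearer the robot than the bay centre
- push_tab (a point): centre of the top edge of the yellow push tab, an upright plate on the pallet 36 mm (x) by 10 mm (y) by 55 mm tall from the deck; axes as the pallet. It can be pinched from above along y or pushed; its middle is 75 mm from the nearest socket's axis
- tray: open green parts tray, 150 (x) x 140 (y) x 45 mm high, walls and floor 4 mm, about 0.35 kg empty, with a lifting post in the middle: 36 (x) x 14 (y) mm up to 77 mm, then a wider black cap 44 x 26 mm from 77 to 87 mm high. Origin at the centre of its underside, z up. Lift it by the post under the cap, closing the fingers along the tray's y
- kept1: brass long hex coupling nut, 60 mm long, 22 mm over flats (25.4 mm over corners), about 0.07 kg; origin at its centre, x along its length; at the start lies in the tray
- kept2: brass long hex coupling nut, 60 mm long, 22 mm over flats (25.4 mm over corners), about 0.07 kg; origin at its centre, x along its length; at the start lies in the tray
- stray1: brass long hex coupling nut, 60 mm long, 22 mm over flats (25.4 mm over corners), about 0.07 kg; origin at its centre, x along its length; at the start lies on the bench in front of the pallet (on the robot's side). May be absent
- stray2: brass long hex coupling nut, 60 mm long, 22 mm over flats (25.4 mm over corners), about 0.07 kg; origin at its centre, x along its length; at the start lies on the bench in front of the pallet (on the robot's side). May be absent
- stray3: brass long hex coupling nut, 60 mm long, 22 mm over flats (25.4 mm over corners), about 0.07 kg; origin at its centre, x along its length; at the start lies on the bench in front of the pallet (on the robot's side). May be absent
- arbor1: steel arbor, 95 mm, 0.25 kg: taper shank (16 mm diameter at the foot, 28 mm at 42 mm up), collar 39 mm across from 42 to 49 mm up, then a round 26 mm grip stem to 95 mm with a blue band near its top; origin at the centre of the foot (small end), z up the axis to the stem. Starts leaning in the red rack, collar on its sloping plate. May be absent
- arbor2: steel arbor, 95 mm, 0.25 kg: taper shank (16 mm diameter at the foot, 28 mm at 42 mm up), collar 39 mm across from 42 to 49 mm up, then a round 26 mm grip stem to 95 mm with a blue band near its top; origin at the centre of the foot (small end), z up the axis to the stem. Starts leaning in the red rack, collar on its sloping plate. May be absent
- arbor3: steel arbor, 95 mm, 0.25 kg: taper shank (16 mm diameter at the foot, 28 mm at 42 mm up), collar 39 mm across from 42 to 49 mm up, then a round 26 mm grip stem to 95 mm with a blue band near its top; origin at the centre of the foot (small end), z up the axis to the stem. Starts leaning in the red rack, collar on its sloping plate. May be absent
- rack: fixed red rack, 110 x 187 mm foot; its plate slopes so that the arbors lean 24 degrees towards the rack's -x (towards the robot), their stems up; they stand 60 mm apart along the rack's y, and are drawn out along their own axis (42 mm of taper in the plate's 32 mm holes). Origin on the bench under its centre, z up
- oil_bottle: bystander: white plastic bottle with a red cap, 60 mm diameter, 170 mm tall, standing; origin at the centre of its underside
- cup: bystander: white plastic cup, 80 mm across, 60 mm tall; origin at the centre of its underside
- spanner: bystander: steel spanner 180 mm long lying on the bench to the right of the tray; origin under its middle, x along its length
Not all that is in view belongs to the job. What is shaped like the stray3 but black is not meant. What is shaped like the kept1 but black is not meant.

How it is judged:
On the way, in this order (a step that is already met when the one before it is completed fails the run):
1. the tray, holding all the nuts, is lifted off the bench (pallet still at the loading end) (height (world z) of tray above 0.015 m and x of kept1 in the frame of tray between -0.073 and 0.073 m and y of kept1 in the frame of tray between -0.068 and 0.068 m and z of kept1 in the frame of tray between 0 and 0.055 m and x of kept2 in the frame of tray between -0.073 and 0.073 m and y of kept2 in the frame of tray between -0.068 and 0.068 m and z of kept2 in the frame of tray between 0 and 0.055 m and x of stray1 in the frame of tray between -0.073 and 0.073 m and y of stray1 in the frame of tray between -0.068 and 0.068 m and z of stray1 in the frame of tray between 0 and 0.055 m and x of stray2 in the frame of tray between -0.073 and 0.073 m and y of stray2 in the frame of tray between -0.068 and 0.068 m and z of stray2 in the frame of tray between 0 and 0.055 m and x of stray3 in the frame of tray between -0.073 and 0.073 m and y of stray3 in the frame of tray between -0.068 and 0.068 m and z of stray3 in the frame of tray between 0 and 0.055 m and value of joint pallet below 0.06 m), for 0.2 s.
2. the tray with all the nuts sits in its bay and every arbor is seated, the pallet still at the loading end (horizontal distance between tray and bay below 0.01 m and z of tray in the frame of bay below 0.003 m and angle between tray's own z axis and vertical below 0.04 rad and x of kept1 in the frame of tray between -0.073 and 0.073 m and y of kept1 in the frame of tray between -0.068 and 0.068 m and z of kept1 in the frame of tray between 0 and 0.055 m and x of kept2 in the frame of tray between -0.073 and 0.073 m and y of kept2 in the frame of tray between -0.068 and 0.068 m and z of kept2 in the frame of tray between 0 and 0.055 m and x of stray1 in the frame of tray between -0.073 and 0.073 m and y of stray1 in the frame of tray between -0.068 and 0.068 m and z of stray1 in the frame of tray between 0 and 0.055 m and x of stray2 in the frame of tray between -0.073 and 0.073 m and y of stray2 in the frame of tray between -0.068 and 0.068 m and z of stray2 in the frame of tray between 0 and 0.055 m and x of stray3 in the frame of tray between -0.073 and 0.073 m and y of stray3 in the frame of tray between -0.068 and 0.068 m and z of stray3 in the frame of tray between 0 and 0.055 m and ((horizontal distance between arbor1 and socket0 below 0.004 m and z of arbor1 in the frame of socket0 below 0.004 m) or (horizontal distance between arbor1 and socket1 below 0.004 m and z of arbor1 in the frame of socket1 below 0.004 m) or (horizontal distance between arbor1 and socket2 below 0.004 m and z of arbor1 in the frame of socket2 below 0.004 m)) and angle between each of arbor1, arbor2, arbor3's own z axis and vertical below 0.06 rad and ((horizontal distance between arbor2 and socket0 below 0.004 m and z of arbor2 in the frame of socket0 below 0.004 m) or (horizontal distance between arbor2 and socket1 below 0.004 m and z of arbor2 in the frame of socket1 below 0.004 m) or (horizontal distance between arbor2 and socket2 below 0.004 m and z of arbor2 in the frame of socket2 below 0.004 m)) and ((horizontal distance between arbor3 and socket0 below 0.004 m and z of arbor3 in the frame of socket0 below 0.004 m) or (horizontal distance between arbor3 and socket1 below 0.004 m and z of arbor3 in the frame of socket1 below 0.004 m) or (horizontal distance between arbor3 and socket2 below 0.004 m and z of arbor3 in the frame of socket2 below 0.004 m)) and value of joint pallet below 0.06 m), for 0.2 s.
3. the pallet is in the detent of the next station (value of joint pallet between 0.096 and 0.104 m), for 0.2 s.
At the end, for the whole second after the job is handed in: Pallet in the next station detent (0.100 m within 4 mm); tray level on the deck within 10 mm of the bay centre with every nut in it; every arbor within 4 mm of a socket's axis and seated height, tilt under 0.06 rad; all released and at rest (all of step 3 and velocity of joint pallet below 0.01 m/s and horizontal distance between tray and bay below 0.01 m and z of tray in the frame of bay below 0.003 m and angle between tray's own z axis and vertical below 0.04 rad and x of kept1 in the frame of tray between -0.073 and 0.073 m and y of kept1 in the frame of tray between -0.068 and 0.068 m and z of kept1 in the frame of tray between 0 and 0.055 m and x of kept2 in the frame of tray between -0.073 and 0.073 m and y of kept2 in the frame of tray between -0.068 and 0.068 m and z of kept2 in the frame of tray between 0 and 0.055 m and x of stray1 in the frame of tray between -0.073 and 0.073 m and y of stray1 in the frame of tray between -0.068 and 0.068 m and z of stray1 in the frame of tray between 0 and 0.055 m and x of stray2 in the frame of tray between -0.073 and 0.073 m and y of stray2 in the frame of tray between -0.068 and 0.068 m and z of stray2 in the frame of tray between 0 and 0.055 m and x of stray3 in the frame of tray between -0.073 and 0.073 m and y of stray3 in the frame of tray between -0.068 and 0.068 m and z of stray3 in the frame of tray between 0 and 0.055 m and ((horizontal distance between arbor1 and socket0 below 0.004 m and z of arbor1 in the frame of socket0 below 0.004 m) or (horizontal distance between arbor1 and socket1 below 0.004 m and z of arbor1 in the frame of socket1 below 0.004 m) or (horizontal distance between arbor1 and socket2 below 0.004 m and z of arbor1 in the frame of socket2 below 0.004 m)) and angle between each of arbor1, arbor2, arbor3's own z axis and vertical below 0.06 rad and ((horizontal distance between arbor2 and socket0 below 0.004 m and z of arbor2 in the frame of socket0 below 0.004 m) or (horizontal distance between arbor2 and socket1 below 0.004 m and z of arbor2 in the frame of socket1 below 0.004 m) or (horizontal distance between arbor2 and socket2 below 0.004 m and z of arbor2 in the frame of socket2 below 0.004 m)) and ((horizontal distance between arbor3 and socket0 below 0.004 m and z of arbor3 in the frame of socket0 below 0.004 m) or (horizontal distance between arbor3 and socket1 below 0.004 m and z of arbor3 in the frame of socket1 below 0.004 m) or (horizontal distance between arbor3 and socket2 below 0.004 m and z of arbor3 in the frame of socket2 below 0.004 m)) and linear speed of each of tray, arbor1, arbor2, arbor3 below 0.02 m/s); the robot touches nothing.
It fails at once if the tray is tipped by more than 17 degrees (angle between tray's own z axis and vertical above 0.3 rad).
It fails at once if a nut that was in the tray is spilled (horizontal distance between any of kept1, kept2 and tray above 0.125 m).
It fails at once if the bottle, the cup or the spanner is knocked away (distance of any of oil_bottle, cup, spanner from where it was at the start of the episode above 0.03 m).
Of stray1, stray2, stray3 only 2 to 3 are there at a start; the rules pass over those that are not, and their reading is None.
Of arbor1, arbor2, arbor3 only 2 to 3 are there at a start; the rules pass over those that are not, and their reading is None.
At some moment in a run one of stray1, stray2, stray3 may be knocked a few centimetres aside while the robot is not near it.
It also fails if it takes over 210 s, if anything falls off the work surface, if the arm or the gripper's body presses on something with over 40 N, if the wrist force passes 120 N, or if a joint passes its speed limit or range.

## Working session

There is one attempt and no reset: what is moved stays moved. The work goes in short steps, Python scripts to look and compute and a tool call to move; the robot and the scene stay as the last step left them, time stands still between calls to the robot, and variables do not carry over. Pictures are saved under pics/ and viewed, about 12 in all and at most 16, crops included, and the job is handed in when it is done.

Besides the shell and the picture viewer there is one more tool, called as name([rows], argument=value, ...), one row to a line, values as JSON. move_arm: Moves the arm, as the interface text tells. Its arguments: {"type":"object","properties":{"targets":{"type":"array","items":{"type":"array","items":{"type":"array","items":{"type":"number"}}}},"force":{"type":"number"}},"required":["targets"]}

```bash
ls; mkdir -p pics; cat > h.py <<'E'
import numpy as np, cv2
from plant import r
def snap(n,f=None):
    s=r.snapshot(n)
    if f: cv2.imwrite('pics/'+f,s['frame'][:,:,::-1])
    return s
def ray(s,rc):
    p=cv2.undistortPoints(np.array([[[rc[1],rc[0]]]],float),np.array(s['K']),np.array(s['D']))[0,0]
    T=np.array(s['T']); d=T[:3,:3]@np.array([p[0],-p[1],-1]); return T[:3,3],d
def at(s,rc,z):
    o,d=ray(s,rc); return o+d*(z-o[2])/d[2]
def proj(s,P):
    T=np.array(s['T']); c=T[:3,:3].T@(np.array(P,float)-T[:3,3])
    q=cv2.projectPoints(np.array([[c[0],-c[1],-c[2]]]),np.zeros(3),np.zeros(3),np.array(s['K']),np.array(s['D']))[0][0,0]
    return q[1],q[0]
def st():
    s=r.get_state(); print({k:np.round(s[k],4).tolist() for k in('clock','tool_pos','eef_rot','opening','contact_force','q')}); return s
E
python3 - <<'E'
from h import *
st(); print(r.finger_overhang)
a=snap('scene','s0.png'); b=snap('top','t0.png')
print(np.round(a['T'],3).tolist(),np.round(b['T'],3).tolist(),b['K'])
for n,s in(('top',b),('scene',a)):
  for k in ['base','pallet','push_tab','socket0','tray','kept1','stray1','arbor1','rack','oil_bottle','cup','spanner','bay']:
    try: print(n,k,[(np.round(d['centre']).tolist(),round(d['score'],2)) for d in r.find_in(s,k)][:7])
    except Exception as e: print(n,k,e)
cv2.imwrite('pics/c0.png',np.vstack([cv2.resize(a['frame'],(400,300)),cv2.resize(b['frame'],(400,300))])[:,:,::-1])
E
```

```text
pics
{'clock': 0.0, 'tool_pos': [0.1615, -0.6031, 0.2489], 'eef_rot': [0.7934, -0.6087, -0.0008, -0.0005], 'opening': 1.0045, 'contact_force': [0.4152, 0.6061, -0.0171], 'q': [1.3428, 0.69, -0.1945, 1.5663, 0.1573, 0.9026, -0.2151]}
0.011
[[0.434, -0.734, 0.523, 1.063], [0.901, 0.364, -0.238, -0.307], [-0.016, 0.574, 0.819, 0.947], [0.0, 0.0, 0.0, 1.0]] [[-0.023, 0.983, -0.183, 0.22], [-1.0, -0.021, 0.009, -0.019], [0.005, 0.183, 0.983, 1.476], [0.0, 0.0, 0.0, 1.0]] [[473.30332681   0.         257.57162639]
 [  0.         473.30332681 191.87063005]
 [  0.           0.           1.        ]]
top base [([143.0, 258.0], 0.81)]
top pallet [([143.0, 266.0], 0.67)]
top push_tab [([144.0, 265.0], 0.74)]
top socket0 [([144.0, 268.0], 0.95), ([206.0, 281.0], 0.62)]
top tray [([208.0, 357.0], 0.69)]
top kept1 [([230.0, 347.0], 0.67), ([265.0, 356.0], 0.55), ([196.0, 130.0], 0.54), ([220.0, 366.0], 0.46), ([127.0, 142.0], 0.34)]
top stray1 [([208.0, 242.0], 0.73), ([243.0, 278.0], 0.53), ([229.0, 346.0], 0.34)]
top arbor1 [([204.0, 116.0], 0.64)]
top rack [([204.0, 136.0], 0.9), ([126.0, 143.0]
[... 206 characters left out ...]
0.0, 268.0], 0.95)]
scene base [([240.0, 275.0], 0.58)]
scene pallet [([240.0, 267.0], 0.87)]
scene push_tab [([243.0, 265.0], 0.77)]
scene socket0 [([240.0, 265.0], 0.82)]
scene tray [([224.0, 150.0], 0.69), ([143.0, 348.0], 0.66)]
scene kept1 [([199.0, 154.0], 0.68), ([178.0, 135.0], 0.62), ([214.0, 134.0], 0.58)]
scene stray1 [([192.0, 222.0], 0.69), ([166.0, 215.0], 0.67), ([179.0, 256.0], 0.53)]
scene arbor1 [([146.0, 350.0], 0.78), ([132.0, 355.0], 0.76), ([121.0, 361.0], 0.72)]
scene rack [([159.0, 359.0], 0.98)]
scene oil_bottle [([285.0, 164.0], 0.93)]
scene cup [([243.0, 268.0], 0.26)]
scene spanner [([305.0, 127.0], 0.85)]
scene bay [([242.0, 265.0], 0.71), ([133.0, 356.0], 0.64)]
```

```bash
python3 - <<'E'
import cv2
b=cv2.imread('pics/t0.png'); a=cv2.imread('pics/s0.png')
cv2.imwrite('pics/tc.png',cv2.resize(b[70:310,90:430],None,fx=2.35,fy=2.35,interpolation=cv2.INTER_CUBIC))
cv2.imwrite('pics/sc.png',cv2.resize(a[60:384,70:480],None,fx=1.85,fy=1.85,interpolation=cv2.INTER_CUBIC))
E
```

```text
(no output)
```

View pics/tc.png

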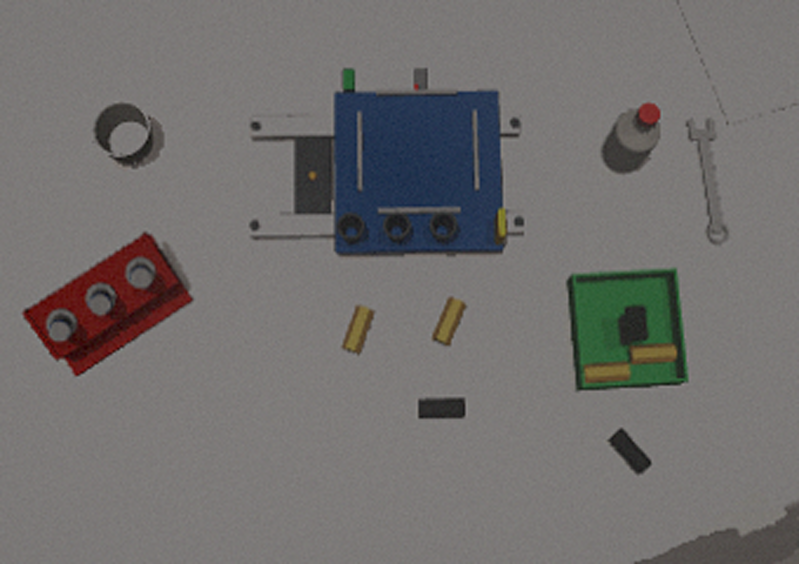

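View pics/sc.png

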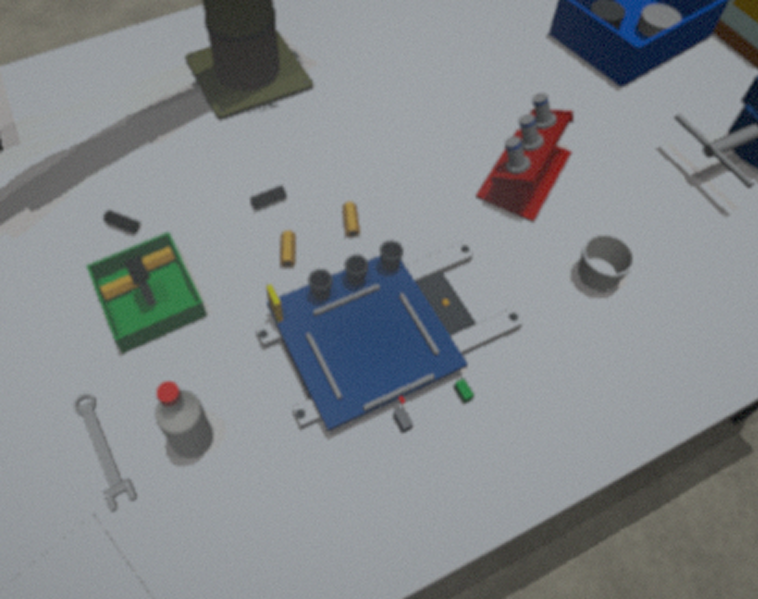

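The top view shows two brass strays at about (row 210, col 242) and (row 207, col 281). The two black nuts at (243, 278) and (262, 358) are decoys. There are three arbors in the rack, and two kept nuts in the tray near its robot side. The strays are identified by their brass colour, and the crops confirm it. Next I'll measure.

```bash
cat > m.py <<'E'
from h import *
from scipy.optimize import least_squares
b=snap('top'); a=snap('scene')
def blobs(s,lo,hi,mn):
    m=cv2.inRange(cv2.cvtColor(cv2.GaussianBlur(s['frame'],(3,3),0),cv2.COLOR_RGB2HSV),lo,hi)
    return m,[c for c in cv2.findContours(m,cv2.RETR_EXTERNAL,cv2.CHAIN_APPROX_NONE)[0] if cv2.contourArea(c)>mn]
def show(lab,s,lo,hi,mn,z):
    for c in blobs(s,lo,hi,mn)[1]:
        P=np.array([at(s,(p[0][1],p[0][0]),z)[:2] for p in c])*1000
        (cx,cy),wh,an=cv2.minAreaRect(P.astype(np.float32))
        print(lab,'px',c.mean(0)[0].round(),'ctr',round(cx,1),round(cy,1),'wh',np.round(wh,1),'ang',round(an,1))
if __name__=='__main__':
  for n,s in(('top',b),('scene',a)):
    show(n+' brass',s,(12,90,60),(30,255,255),20,.015)
    show(n+' tray',s,(40,60,20),(85,255,255),300,.045)
    show(n+' pallet',s,(100,80,20),(125,255,255),1500,.036)
    show(n+' rack',s,(170,90,20),(180,255,255),300,.0)
    show(n+' rack',s,(0,90,20),(8,255,255),300,.0)
    show(n+' black',s,(0,0,0),(180,255,38),40,.08)
E
python3 m.py
```

```text
top brass px [348. 228.] ctr 370.5 -310.9 wh [22.5 57.4] ang 2.9
top brass px [367. 220.] ctr 394.0 -376.2 wh [22.7 63.7] ang 2.1
top brass px [242. 210.] ctr 435.7 17.5 wh [22.2 57.7] ang 69.3
top brass px [281. 206.] ctr 444.4 -103.8 wh [22.1 58.8] ang 66.6
top brass px [303. 165.] ctr 574.8 -178.7 wh [12.7 39.4] ang 87.7
top tray px [357. 209.] ctr 424.5 -336.8 wh [150.9 143.5] ang 2.1
top pallet px [ 21. 272.] ctr 267.8 706.7 wh [220.7 161.4] ang 8.3
top pallet px [265. 145.] ctr 646.9 -67.3 wh [220.  220.7] ang 88.9
top rack px [136. 200.] ctr 476.1 357.7 wh [115.9 202.4] ang 33.1
top black px [275. 380.] ctr -66.6 -69.2 wh [86. 11.] ang 84.4
top black px [364. 361.] ctr -15.4 -345.9 wh [181.4 875.8] ang 0.8
top black px [487. 298.] ctr 134.2 -714.2 wh [108.2 191.6] ang 14.1
top black px [ 21. 282.] ctr 219.1 680.9 wh [63.1 41.5] ang 2.6
top black px [ 13. 238.] ctr 353.3 717.0 wh [10.  82.4] ang 9.2
top black px [ 39. 266.] ctr 272.0 627.0 wh [204.   40.8] ang 8.1
top black px [502. 205.] ctr 423.9 -792.1 wh [30.6 81.8] ang 29.1
top black px [ 11. 157.] ctr 616.4 734.1 wh [ 83.
[... 1379 characters left out ...]
 ang 8.7
scene rack px [353. 153.] ctr 448.2 390.8 wh [106.2 283.9] ang 33.1
scene rack px [297.  21.] ctr -308.9 586.9 wh [ 68.5 305.6] ang 57.5
scene rack px [62. 18.] ctr -811.4 -409.1 wh [859.5 452.3] ang 60.1
scene black px [ 19. 282.] ctr 507.4 -688.6 wh [29.  47.5] ang 22.5
scene black px [ 28. 115.] ctr -161.7 -593.9 wh [216.7 463.6] ang 89.7
scene black px [492.  10.] ctr 115.9 1345.5 wh [194.1 191.8] ang 65.9
scene black px [464.  31.] ctr 160.9 1093.0 wh [554.2 159.8] ang 1.7
scene black px [281.   8.] ctr -312.8 505.1 wh [ 18.1 144.3] ang 61.4
scene black px [202.  16.] ctr -410.3 170.5 wh [114.2 282.6] ang 55.3
scene black px [170.  10.] ctr -529.7 86.6 wh [298.2 139.1] ang 10.9
```

move_arm([
  [[0,0,-0.067,0.024,0.041,0,1],[0,0,-0.067,0.024,0.041,0,1],[0,0,-0.067,0.024,0.041,0,1],[0,0,-0.067,0.024,0.041,0,1],[0,0,-0.067,0.024,0.041,0,1]],
], force=30)

```text
clock: 2.0
tool_pos: [0.2789, -0.3994, 0.2495]
eef_rot: [-0.67, 0.742, -0.002, -0.003]
contact_force: [0.9, -0.3, 0.3]
opening: 1.003
```

move_arm([
  [[0,0,-0.067,0.024,0.041,0,1],[0,0,-0.067,0.024,0.041,0,1],[0,0,-0.067,0.024,0.041,0,1],[0,0,-0.067,0.024,0.041,0,1],[0,0,-0.067,0.024,0.041,0,1]],
])

```text
clock: 2.5
tool_pos: [0.4036, -0.1862, 0.2509]
eef_rot: [-0.53, 0.848, -0.004, -0.002]
contact_force: [0.4, -0.0, 0.3]
opening: 0.997
```

move_arm([
  [[0,0,0,0.02,0.041,0,0.6],[0,0,0,0.01,0.03,0,0.6],[0,0,0,0,0,0,0.6]],
])

```text
clock: 2.8
tool_pos: [0.4394, -0.1047, 0.2514]
eef_rot: [-0.536, 0.845, -0.004, 0.001]
contact_force: [0.0, -0.5, -0.4]
opening: 0.755
```

```bash
cat > w.py <<'E'
import sys
from h import *
from m import show,blobs
from scipy.spatial.transform import Rotation as R
s=st(); M=R.from_quat(s['eef_rot']).as_matrix()
print('jaw deg',np.degrees(np.arctan2(M[1,0],M[0,0])).round(1),'z',M[:,2].round(3))
E
python3 - <<'E'
from w import *
w=snap('wrist','w1.png'); show('wr brass',w,(12,90,60),(30,255,255),200,.015)
print(np.round(w['T'],3).tolist())
E
```

```text
{'clock': 2.9, 'tool_pos': [0.4377, -0.109, 0.2515], 'eef_rot': [-0.5327, 0.8463, -0.0049, -0.0002], 'opening': 0.6661, 'contact_force': [-0.0028, -0.3892, -0.1458], 'q': [0.0752, 0.4655, 0.0911, 2.0807, -0.0597, 0.5918, -1.8121]}
jaw deg -115.6 z [ 0.005 -0.008 -1.   ]
wr brass px [380. 368.] ctr 29.7 -140.7 wh [389.5  29.6] ang 64.8
wr brass px [395. 319.] ctr 116.7 -192.6 wh [ 16.6 103.5] ang 75.7
wr brass px [114. 318.] ctr 301.2 187.1 wh [ 17.2 102.9] ang 52.1
wr brass px [165. 196.] ctr 433.8 14.7 wh [21.2 60.5] ang 69.6
wr brass px [248. 149.] ctr 442.9 -106.0 wh [20.9 59.9] ang 65.1
wr brass px [430. 130.] ctr 370.6 -317.4 wh [26.3 57.7] ang 2.4
wr brass px [258.  18.] ctr 568.8 -179.3 wh [45.6 14.9] ang 0.6
[[-0.432, 0.856, 0.285, 0.512], [-0.902, -0.411, -0.131, -0.145], [0.005, -0.313, 0.95, 0.387], [0.0, 0.0, 0.0, 1.0]]
```

View pics/w1.png

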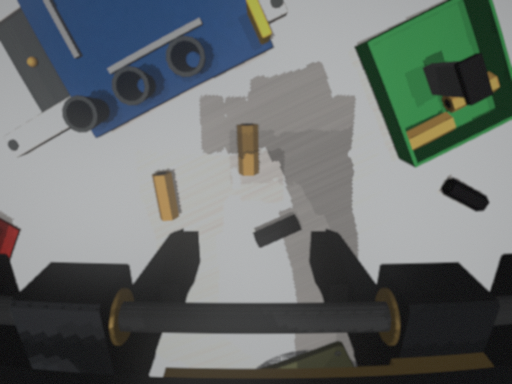

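The wrist view confirms brass nut B at (149, 248), nut A at (196, 165), and the black decoy at (230, 277). I'll go down on B.

move_arm([
  [[0,0,0.015,0.005,0.004,-0.045,0.7],[0,0,0,0,0,-0.045,0.7],[0,0,0,0,0,-0.045,0.7],[0,0,0,0,0,-0.045,0.7],[0,0,0,0,0,-0.025,0.7]],
])

```text
clock: 3.45
tool_pos: [0.4464, -0.1189, 0.0473]
eef_rot: [-0.53, 0.848, -0.01, 0.002]
contact_force: [3.1, -1.9, 0.5]
opening: 0.704
```

move_arm([
  [[0,0,0,-0.003,0.013,0,0.7],[0,0,0,0,0,0,0.7]],
])

```text
clock: 3.65
tool_pos: [0.443, -0.109, 0.0469]
eef_rot: [-0.527, 0.85, -0.008, -0.002]
contact_force: [0.8, -0.0, -1.1]
opening: 0.701
```

move_arm([
  [[0,0,0.02,0,0.004,-0.017,0.7],[0,0,0,0,0.001,-0.012,0.7],[0,0,0,0,0,-0.003,0.7]],
])

```text
clock: 3.95
tool_pos: [0.4545, -0.1083, 0.0264]
eef_rot: [-0.535, 0.845, -0.005, -0.005]
contact_force: [-0.8, -0.6, 0.4]
opening: 0.698
```

move_arm([
  [[0,0,0,0,0,0,0.7]],
])

```text
clock: 4.05
tool_pos: [0.4553, -0.1089, 0.0276]
eef_rot: [-0.535, 0.845, -0.007, -0.004]
contact_force: [0.4, 0.2, -0.3]
opening: 0.698
```

move_arm([
  [[0,0,0,0,0,0,0.7]],
])

```text
clock: 4.15
tool_pos: [0.4557, -0.1093, 0.0288]
eef_rot: [-0.534, 0.845, -0.007, -0.004]
contact_force: [0.2, 0.3, -0.3]
opening: 0.697
```

```bash
python3 - <<'E'
from w import *
for i in range(3):
  w=snap('wrist'); st()
show('wr brass',w,(12,90,60),(30,255,255),200,.015)
E
```

```text
{'clock': 4.25, 'tool_pos': [0.4556, -0.1092, 0.0286], 'eef_rot': [-0.5345, 0.8451, -0.0071, -0.0039], 'opening': 0.6972, 'contact_force': [0.258, -0.0925, 0.0581], 'q': [0.1058, 0.9223, 0.0332, 2.1747, -0.2483, 0.0431, -1.6398]}
jaw deg -115.4 z [ 0.001 -0.016 -1.   ]
{'clock': 4.3, 'tool_pos': [0.4554, -0.109, 0.0283], 'eef_rot': [-0.5346, 0.8451, -0.0069, -0.004], 'opening': 0.7002, 'contact_force': [0.3699, 0.543, -0.5153], 'q': [0.1057, 0.9228, 0.033, 2.1747, -0.2482, 0.0431, -1.6398]}
{'clock': 4.35, 'tool_pos': [0.4553, -0.109, 0.0281], 'eef_rot': [-0.5346, 0.845, -0.0067, -0.0041], 'opening': 0.7009, 'contact_force': [-0.1223, -0.5211, -0.3243], 'q': [0.1057, 0.9233, 0.0329, 2.1746, -0.2483, 0.0432, -1.6398]}
{'clock': 4.4, 'tool_pos': [0.4553, -0.1089, 0.0279], 'eef_rot': [-0.5347, 0.845, -0.0067, -0.0042], 'opening': 0.696, 'contact_force': [-0.014, 0.34, 0.7702], 'q': [0.1057, 0.9236, 0.0329, 2.1745, -0.2484, 0.0431, -1.6397]}
wr brass px [378. 368.] ctr 333.5 -149.5 wh [166.3  14.2] ang 64.0
wr brass px [111. 316.] ctr 446.1 -12.3 wh [12.8 43.7] ang 49.4
wr brass px [397. 316.] ctr 371.6 -165.5 wh [12.5 45.4] ang 80.1
wr brass px [256. 253.] ctr 447.7 -107.6 wh [23.4 60.5] ang 65.6
wr brass px [309.   6.] ctr 546.5 -180.0 wh [17.3  8.1] ang 65.9
```

Joint 6 is at its lower limit here because the nut is close in and low, so I'll tilt the tool slightly inward along the nut.

move_arm([
  [[0.03,0.07,0,-0.004,0,0,0.7],[0.03,0.07,0,-0.004,0.001,0,0.7],[0,0,0,0,0,0,0.7]],
])

```text
clock: 4.7
tool_pos: [0.4459, -0.1075, 0.0283]
eef_rot: [-0.534, 0.842, 0.059, -0.049]
contact_force: [0.3, 0.9, 0.4]
opening: 0.703
```

```bash
python3 w.py
```

```text
{'clock': 4.8, 'tool_pos': [0.4444, -0.1068, 0.0284], 'eef_rot': [-0.534, 0.842, 0.0588, -0.0493], 'opening': 0.7013, 'contact_force': [-0.1716, -0.0246, 0.6498], 'q': [0.118, 0.939, 0.0554, 2.0633, -0.2327, 0.2998, -1.6293]}
jaw deg -115.1 z [-0.146  0.046 -0.988]
```

move_arm([
  [[0,0,0,0,0,-0.01,0.7],[0,0,0,0,0,-0.005,0.7],[0,0,0,0,0,0,0.1],[0,0,0,0,0,0,0.1],[0,0,0,0,0,0,0.1]],
])

```text
clock: 5.3
tool_pos: [0.4468, -0.0998, 0.0127]
eef_rot: [-0.537, 0.84, 0.059, -0.044]
contact_force: [2.2, 2.8, 3.6]
opening: 0.449
```

move_arm([
  [[0,0,0,0,0,0,0.1],[0,0,0,0,0,0,0.1],[0,0,0,0,0,0,0.1]],
])

```text
clock: 5.6
tool_pos: [0.4471, -0.0983, 0.0126]
eef_rot: [-0.538, 0.84, 0.06, -0.043]
contact_force: [0.8, 1.7, 4.9]
opening: 0.267
```

move_arm([
  [[0,0,0,0,0,0.03,0.1],[0,0,0,0,0,0.04,0.1],[-0.03,-0.07,0,0,-0.01,0.04,0.1],[-0.03,-0.07,0,0,-0.02,0.03,0.1],[0,0,0.12,0.004,-0.04,0,0.1]],
])

```text
clock: 6.1
tool_pos: [0.446, -0.167, 0.1533]
eef_rot: [-0.592, 0.806, -0.003, -0.004]
contact_force: [1.5, 0.2, -0.5]
opening: 0.27
```

move_arm([
  [[0,0,0.12,0.005,-0.045,0,0.1],[0,0,0.12,0.005,-0.045,0,0.1],[0,0,0.11,0.005,-0.045,0,0.1],[0,0,0,0,0,0,0.1]],
])

```text
clock: 6.5
tool_pos: [0.4551, -0.315, 0.1531]
eef_rot: [0.725, -0.688, 0.004, 0.008]
contact_force: [-0.7, 0.1, -0.5]
opening: 0.273
```

```bash
python3 - <<'E'
from w import *
w=snap('wrist','w2.png'); show('tray',w,(40,60,20),(85,255,255),2000,.045)
print(r.find_in(w,'tray')[:2])
b=snap('top'); show('top br',b,(12,90,60),(30,255,255),20,.015)
E
```

```text
{'clock': 6.6, 'tool_pos': [0.4554, -0.3075, 0.1525], 'eef_rot': [0.7271, -0.6865, 0.0013, 0.006], 'opening': 0.2682, 'contact_force': [-0.3054, 0.0772, -1.1478], 'q': [0.5286, 0.7298, -0.0427, 1.889, 0.0812, 0.5253, -1.0869]}
jaw deg -86.7 z [-0.006 -0.01  -1.   ]
tray px [297. 192.] ctr 443.5 -340.0 wh [124.3 139.5] ang 2.2
[{'centre': [172.5, 301.1], 'score': 0.9}]
top br px [242. 210.] ctr 436.2 17.3 wh [22.2 58.7] ang 69.3
top br px [303. 165.] ctr 573.2 -178.7 wh [12.7 42.6] ang 87.7
```

View pics/w2.png

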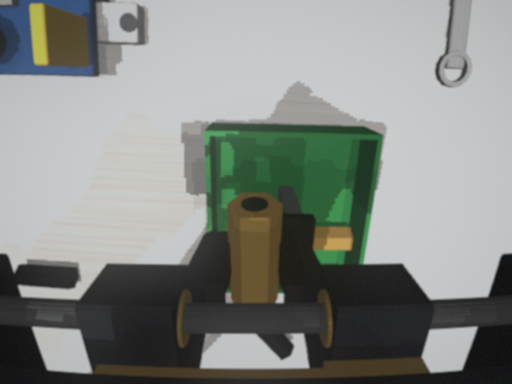

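move_arm([
  [[0,0.07,-0.02,0.006,-0.001,-0.03,0.1],[0,0.07,0,0.006,-0.001,-0.03,0.1],[0,0,0,0,0,-0.03,0.1],[0,0,0,0,0,-0.01,0.1],[0,0,0,0,0,0,0.1]],
])

```text
clock: 7.25
tool_pos: [0.4696, -0.2998, 0.0519]
eef_rot: [0.723, -0.686, -0.052, 0.057]
contact_force: [0.4, -2.7, 5.2]
opening: 0.267
```

move_arm([
  [[0,0,0,-0.002,-0.009,-0.006,0.1],[0,0,0,0,0,-0.005,0.1],[0,0,0,0,0,0,0.1]],
])

```text
clock: 7.55
tool_pos: [0.4676, -0.3071, 0.0445]
eef_rot: [0.725, -0.685, -0.051, 0.058]
contact_force: [-0.3, -0.2, 2.1]
opening: 0.267
```

```bash
python3 w.py
```

```text
{'clock': 7.65, 'tool_pos': [0.4677, -0.3068, 0.0444], 'eef_rot': [0.7247, -0.6848, -0.0512, 0.0575], 'opening': 0.2709, 'contact_force': [-2.2132, -1.7304, 2.3689], 'q': [0.4374, 0.9558, 0.0285, 1.7811, 0.109, 0.5397, -1.1561]}
jaw deg -86.7 z [-0.153 -0.013 -0.988]
```

move_arm([
  [[0,0,0,0,-0.001,-0.006,0.1],[0,0,0,0,0,-0.003,0.1]],
])

```text
clock: 7.85
tool_pos: [0.4684, -0.3072, 0.0378]
eef_rot: [0.725, -0.684, -0.05, 0.057]
contact_force: [-1.6, -1.8, 9.1]
opening: 0.271
```

move_arm([
  [[0,0,0,0,0,0,0.4],[0,0,0,0,0,0,0.4],[0,0,0,0,0,0,0.4]],
])

```text
clock: 8.15
tool_pos: [0.4692, -0.3051, 0.0382]
eef_rot: [0.726, -0.684, -0.05, 0.056]
contact_force: [0.6, -1.6, -0.7]
opening: 0.399
```

move_arm([
  [[0,-0.07,0,0,0,0.03,0.4],[0,-0.07,0,0,0,0.05,0.4],[0,0,0,0,0.04,0.05,0.7],[0,0,0,0,0.04,0,0.7],[0,0,0,0,0,0,0.7]],
])

```text
clock: 8.65
tool_pos: [0.4688, -0.2308, 0.1596]
eef_rot: [0.727, -0.686, 0.001, 0.006]
contact_force: [0.5, 0.2, 0.8]
opening: 0.647
```

```bash
python3 - <<'E'
from w import *
w=snap('wrist','w3.png'); show('wr brass',w,(12,90,60),(30,255,255),200,.015)
b=snap('top','t3.png'); show('top br',b,(12,90,60),(30,255,255),20,.015);show('tray',b,(40,60,20),(85,255,255),300,.045)
cv2.imwrite('pics/m3.png',np.hstack([w['frame'][:,:,::-1][:,:400],cv2.resize(b['frame'][160:290,300:430],(384,384))[:,:,::-1]]))
E
```

```text
{'clock': 8.75, 'tool_pos': [0.469, -0.236, 0.1593], 'eef_rot': [0.7255, -0.6881, 0.0033, 0.007], 'opening': 0.6978, 'contact_force': [0.613, 0.7258, 0.1128], 'q': [0.3824, 0.6958, -0.0217, 1.9589, 0.0627, 0.4872, -1.2076]}
jaw deg -87.0 z [-0.005 -0.015 -1.   ]
wr brass px [210. 373.] ctr 210.1 -199.4 wh [11.  93.9] ang 3.3
wr brass px [394. 367.] ctr 225.3 -438.0 wh [ 26.9 276.2] ang 2.4
wr brass px [110. 316.] ctr 287.9 -85.4 wh [17.5 79. ] ang 75.5
wr brass px [398. 315.] ctr 303.4 -412.4 wh [85.6 19.2] ang 22.4
wr brass px [303. 268.] ctr 368.8 -296.4 wh [27.  29.1] ang 2.2
wr brass px [406. 248.] ctr 394.9 -402.4 wh [26.2 21.1] ang 1.7
wr brass px [  5. 193.] ctr 433.0 4.9 wh [15.7 61.6] ang 77.3
wr brass px [332. 181.] ctr 463.0 -312.0 wh [27.2 54.6] ang 70.4
wr brass px [163.  61.] ctr 561.6 -159.3 wh [25.1 48. ] ang 89.7
top br px [242. 210.] ctr 435.7 17.5 wh [22.2 57.7] ang 69.3
top br px [303. 165.] ctr 574.9 -178.7 wh [12.7 39.3] ang 87.7
```

View pics/m3.png

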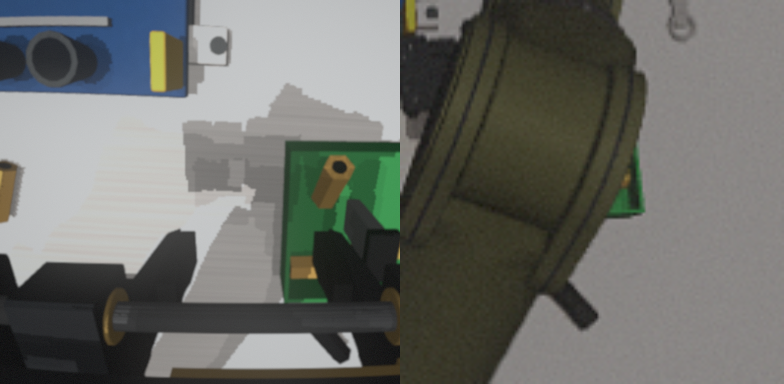

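Nut B is lying in the tray at about (180, 332). Next is nut A.

move_arm([
  [[0,0,-0.08,-0.006,0.043,0,0.7],[0,0,-0.08,-0.006,0.043,0,0.7],[0,0,-0.08,-0.006,0.043,0,0.7],[0,0,-0.08,-0.006,0.043,0,0.7],[0.036,0.094,-0.08,-0.006,0.043,-0.01,0.7]],
])

```text
clock: 9.35
tool_pos: [0.435, -0.0304, 0.1463]
eef_rot: [-0.556, 0.829, 0.039, -0.04]
contact_force: [1.8, -1.4, -0.9]
opening: 0.701
```

move_arm([
  [[0.036,0.094,0,-0.003,0.03,-0.02,0.7],[0,0,0,0,0,-0.02,0.7],[0,0,0,0,0,0,0.7]],
])

```text
clock: 9.65
tool_pos: [0.4334, 0.005, 0.1026]
eef_rot: [-0.556, 0.824, 0.083, -0.071]
contact_force: [0.1, -0.3, 0.2]
opening: 0.704
```

```bash
python3 - <<'E'
from w import *
w=snap('wrist'); show('wr brass',w,(12,90,60),(30,255,255),800,.015)
E
```

```text
{'clock': 9.75, 'tool_pos': [0.4342, 0.0044, 0.1044], 'eef_rot': [-0.5555, 0.8245, 0.0825, -0.0695], 'opening': 0.7005, 'contact_force': [0.5396, -0.2807, 1.085], 'q': [-0.1061, 0.7943, 0.069, 2.0685, -0.2506, 0.4987, -1.7751]}
jaw deg -111.9 z [-0.206  0.059 -0.977]
wr brass px [397. 367.] ctr 96.1 -73.8 wh [277.6  34.6] ang 66.2
wr brass px [236. 169.] ctr 435.3 15.2 wh [22.8 68. ] ang 69.0
```

move_arm([
  [[0,0,0.02,0.001,0.008,-0.025,0.7],[0,0,0,0,0.004,-0.025,0.7],[0,0,0,0,0,-0.015,0.7],[0,0,0,0,0,0,0.7]],
])

```text
clock: 10.2
tool_pos: [0.4381, 0.0115, 0.0422]
eef_rot: [-0.561, 0.822, 0.078, -0.067]
contact_force: [-0.8, -0.2, -0.3]
opening: 0.701
```

```bash
python3 - <<'E'
from w import *
w=snap('wrist'); show('wr brass',w,(12,90,60),(30,255,255),800,.015)
E
```

```text
{'clock': 10.3, 'tool_pos': [0.4387, 0.0115, 0.0434], 'eef_rot': [-0.5608, 0.8217, 0.0774, -0.0661], 'opening': 0.699, 'contact_force': [-0.0934, -0.2798, -0.4975], 'q': [-0.1006, 0.9117, 0.031, 2.077, -0.2683, 0.3573, -1.762]}
jaw deg -111.2 z [-0.195  0.053 -0.979]
wr brass px [402. 367.] ctr 237.3 -60.9 wh [184.9  25. ] ang 66.9
wr brass px [247. 222.] ctr 436.1 15.2 wh [23. 73.] ang 69.5
```

move_arm([
  [[0,0,0.01,-0.003,0.003,-0.015,0.7],[0,0,0,0,0.001,-0.01,0.7],[0,0,0,0,0,-0.005,0.7],[0,0,0,0,0,0,0.1],[0,0,0,0,0,0,0.1]],
])

```text
clock: 10.85
tool_pos: [0.4389, 0.0144, 0.0164]
eef_rot: [-0.564, 0.82, 0.074, -0.063]
contact_force: [0.0, 0.7, -0.4]
opening: 0.534
```

move_arm([
  [[0,0,0,0,0,0,0.1],[0,0,0,0,0,0,0.1],[0,0,0,0,0,0,0.1],[0,0,0,0,0,0,0.1]],
])

```text
clock: 11.25
tool_pos: [0.4395, 0.0142, 0.0174]
eef_rot: [-0.564, 0.82, 0.074, -0.063]
contact_force: [-0.3, -0.1, -0.6]
opening: 0.267
```

move_arm([
  [[0,0,0,0,0,0.03,0.1],[0,0,0,0,0,0.04,0.1],[0,0,0,0,-0.02,0.04,0.1],[0,0,0.06,0.004,-0.045,0.03,0.1],[0,0,0.06,0.004,-0.045,0,0.1]],
])

```text
clock: 11.75
tool_pos: [0.4458, -0.0897, 0.1598]
eef_rot: [-0.619, 0.779, 0.072, -0.069]
contact_force: [2.2, -0.3, -0.9]
opening: 0.267
```

move_arm([
  [[0,0,0.06,0.004,-0.048,0,0.1],[0,0,0.06,0.004,-0.048,0,0.1],[0,0,0.06,0.004,-0.048,0,0.1],[0,0,0.06,0.004,-0.048,0,0.1],[0,0,0.03,0.004,-0.048,0,0.1]],
])

```text
clock: 12.25
tool_pos: [0.4657, -0.337, 0.1619]
eef_rot: [0.724, -0.683, -0.061, 0.077]
contact_force: [1.4, 0.3, -1.1]
opening: 0.268
```

move_arm([
  [[0,0,0,0,-0.025,0,0.1],[0,0,0,0,0,0,0.1],[0,0,0,0,0,0,0.1]],
])

```text
clock: 12.55
tool_pos: [0.4621, -0.3716, 0.1614]
eef_rot: [0.72, -0.687, -0.06, 0.079]
contact_force: [-1.1, 1.4, -1.2]
opening: 0.269
```

```bash
python3 - <<'E'
from w import *
w=snap('wrist','w4.png'); show('tray',w,(40,60,20),(85,255,255),2000,.045); show('wr brass',w,(12,90,60),(30,255,255),300,.015)
E
```

```text
{'clock': 12.65, 'tool_pos': [0.4623, -0.3707, 0.1616], 'eef_rot': [0.7207, -0.6861, -0.0604, 0.0789], 'opening': 0.2687, 'contact_force': [-0.4317, 0.4432, -0.3031], 'q': [0.4957, 0.8187, 0.0651, 1.6205, 0.106, 0.8589, -1.0532]}
jaw deg -87.1 z [-0.195 -0.031 -0.98 ]
tray px [208. 174.] ctr 431.7 -339.6 wh [158.1 138.9] ang 2.9
wr brass px [164. 372.] ctr 80.8 -251.1 wh [ 28.9 215.1] ang 0.3
wr brass px [352. 369.] ctr 94.5 -557.0 wh [ 49. 248.] ang 0.8
wr brass px [327. 319.] ctr 213.0 -483.4 wh [122.   15.9] ang 11.6
wr brass px [182. 318.] ctr 209.7 -293.5 wh [ 16.  120.7] ang 83.6
wr brass px [175. 224.] ctr 368.1 -295.8 wh [28.5 38.9] ang 2.5
wr brass px [253. 244.] ctr 327.8 -379.6 wh [159.1  59.8] ang 1.8
wr brass px [171. 139.] ctr 461.0 -300.5 wh [52.5 27.3] ang 23.1
```

View pics/w4.png

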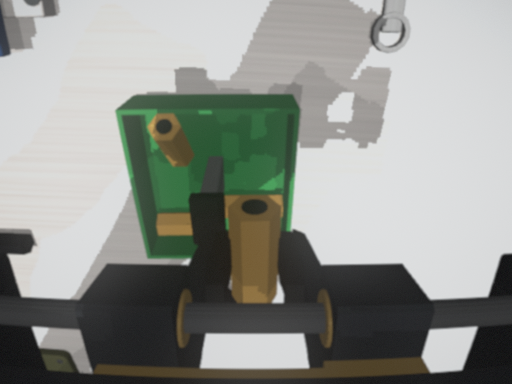

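move_arm([
  [[0,0,-0.01,0.004,0.003,-0.035,0.1],[0,0,0,0.003,0,-0.035,0.1],[0,0,0,0,0,-0.03,0.1],[0,0,0,0,0,-0.01,0.1],[0,0,0,0,0,0,0.1]],
])

```text
clock: 13.2
tool_pos: [0.4735, -0.3624, 0.0524]
eef_rot: [0.721, -0.686, -0.058, 0.078]
contact_force: [0.4, -2.4, 3.3]
opening: 0.267
```

move_arm([
  [[0,0,0,0,-0.006,0,0.1],[0,0,0,-0.001,0,-0.007,0.1],[0,0,0,0,0,0,0.1]],
])

```text
clock: 13.5
tool_pos: [0.4737, -0.3675, 0.0486]
eef_rot: [0.722, -0.685, -0.057, 0.078]
contact_force: [-1.7, 1.2, -0.7]
opening: 0.27
```

Good, contact-free. I'll lower a bit, release and retreat.

move_arm([
  [[0,0,0,-0.001,0,-0.006,0.1],[0,0,0,0,0,0,0.4],[0,0,0,0,0,0,0.4],[0,0,0,0,0,0,0.4]],
])

```text
clock: 13.9
tool_pos: [0.4759, -0.3672, 0.0453]
eef_rot: [0.723, -0.685, -0.054, 0.076]
contact_force: [-1.1, -0.6, -0.9]
opening: 0.396
```

move_arm([
  [[0,0,0,0,0,0.03,0.4],[0,0,0,0,0,0.04,0.4],[0,-0.07,0,-0.01,0.005,0.04,0.4],[0,-0.07,0,-0.01,0.005,0.02,0.6],[0,-0.06,0,-0.01,0.005,0.0,0.6]],
])

```text
clock: 14.4
tool_pos: [0.4499, -0.3495, 0.1781]
eef_rot: [0.727, -0.686, 0.022, 0.005]
contact_force: [-0.4, -1.1, 0.4]
opening: 0.556
```

move_arm([
  [[0,0,0,-0.01,0.008,0,0.6],[0,0,0,0,0,0,0.6]],
])

```text
clock: 14.6
tool_pos: [0.4364, -0.3415, 0.1801]
eef_rot: [0.726, -0.687, 0.022, 0.004]
contact_force: [1.1, 0.1, 0.7]
opening: 0.597
```

```bash
python3 - <<'E'
from w import *
w=snap('wrist','w5.png'); a=snap('scene','s5.png')
cv2.imwrite('pics/m5.png',np.hstack([w['frame'][:,100:420],cv2.resize(a['frame'][150:270,90:210],(384,384),interpolation=cv2.INTER_CUBIC)])[:,:,::-1])
# post/cap
show('cap',w,(0,0,0),(180,255,45),300,.087)
show('tray',w,(40,60,20),(85,255,255),2000,.045)
E
```

```text
{'clock': 14.7, 'tool_pos': [0.4382, -0.3427, 0.1797], 'eef_rot': [0.726, -0.6873, 0.0233, 0.0045], 'opening': 0.5938, 'contact_force': [0.3297, -0.2686, 0.7515], 'q': [0.5851, 0.6797, -0.0234, 1.8921, 0.0644, 0.5268, -1.0037]}
jaw deg -86.9 z [ 0.028 -0.039 -0.999]
cap px [267. 326.] ctr 313.6 -374.7 wh [189.7 564.7] ang 0.1
cap px [244. 207.] ctr 428.0 -339.8 wh [44.3 23.4] ang 1.8
tray px [233. 187.] ctr 426.7 -339.9 wh [150.5 139.4] ang 2.7
```

View pics/m5.png

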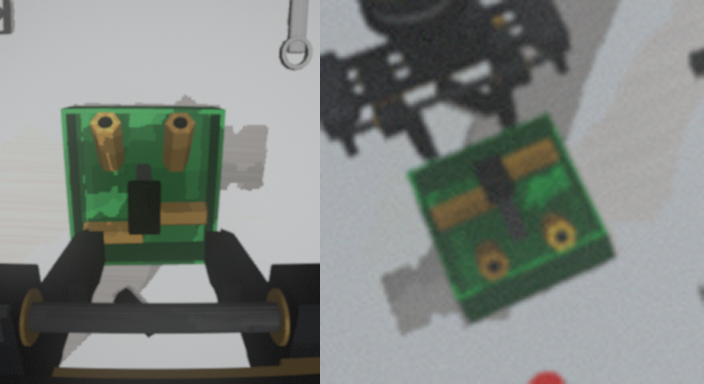

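Both strays are in the tray, with four brass nuts seen and the outer ends of the strays slightly raised. The cap centre is at about (428, −340) mm. Next I'll grip the post.

move_arm([
  [[0.039,0.028,-0.014,-0.01,0.003,-0.03,0.6],[0,0,0,0,0,-0.03,0.6],[0,0,0,0,0,0,0.6]],
])

```text
clock: 15.1
tool_pos: [0.4327, -0.3406, 0.1175]
eef_rot: [0.722, -0.692, 0.001, -0.001]
contact_force: [-0.4, 1.4, -1.0]
opening: 0.602
```

```bash
python3 - <<'E'
from w import *
w=snap('wrist')
show('cap',w,(0,0,0),(180,255,45),300,.087)
E
```

```text
{'clock': 15.2, 'tool_pos': [0.4339, -0.3419, 0.1203], 'eef_rot': [0.7221, -0.6918, 0.0037, -0.0009], 'opening': 0.6011, 'contact_force': [0.569, -0.2197, -0.4978], 'q': [0.605, 0.7836, -0.0352, 1.9055, 0.0565, 0.4458, -0.9986]}
jaw deg -87.5 z [ 0.007 -0.004 -1.   ]
cap px [178. 274.] ctr 396.6 -298.7 wh [31.4 64.4] ang 47.5
cap px [266. 334.] ctr 359.6 -348.9 wh [144.1 423.1] ang 2.1
cap px [249. 235.] ctr 428.0 -339.7 wh [44.7 24. ] ang 2.4
```

move_arm([
  [[0,0,0,-0.006,0.002,-0.025,0.6],[0,0,0,0,0,-0.025,0.6],[0,0,0,0,0,-0.015,0.6],[0,0,0,0,0,0,0.6]],
])

```text
clock: 15.65
tool_pos: [0.4335, -0.3431, 0.0607]
eef_rot: [0.722, -0.691, 0.011, -0.002]
contact_force: [-0.2, 0.7, 0.4]
opening: 0.598
```

move_arm([
  [[0.012,0.019,0,-0.005,0.004,-0.01,0.6],[0,0,0,-0.002,0,-0.006,0.6],[0,0,0,0,0,0,0.6]],
])

```text
clock: 15.95
tool_pos: [0.4282, -0.3401, 0.0469]
eef_rot: [0.723, -0.691, 0.002, -0.0]
contact_force: [0.2, 0.6, 0.9]
opening: 0.598
```

move_arm([
  [[0,0,0,0,0,0,0.0],[0,0,0,0,0,0,0.0],[0,0,0,0,0,0,0.0],[0,0,0,0,0,0,0.0],[0,0,0,0,0,0,0.0]],
], force=50)

```text
clock: 16.45
tool_pos: [0.4288, -0.34, 0.0482]
eef_rot: [0.723, -0.691, 0.003, -0.0]
contact_force: [-0.4, -1.0, -2.7]
opening: 0.278
```

```bash
python3 w.py
```

```text
{'clock': 16.55, 'tool_pos': [0.4288, -0.34, 0.0482], 'eef_rot': [0.7226, -0.6912, 0.003, -0.0004], 'opening': 0.2825, 'contact_force': [-1.2506, 0.5366, 0.6214], 'q': [0.6001, 0.9076, -0.0238, 1.9408, 0.0672, 0.2878, -1.0053]}
jaw deg -87.5 z [ 0.005 -0.004 -1.   ]
```

The fingers stopped at about 24.6 mm, which is the cap width. The pads reach up to the cap, so I'll open and go 8 mm lower.

move_arm([
  [[0,0,0,0,0,0,0.6],[0,0,0,0,0,0,0.6],[0,0,0,0,0,0,0.6],[0,0,0,-0.001,0,-0.005,0.6],[0,0,0,0,0,-0.005,0.6]],
], force=30)

```text
clock: 17.05
tool_pos: [0.4283, -0.3412, 0.0384]
eef_rot: [0.722, -0.691, 0.004, -0.0]
contact_force: [0.5, -0.6, 0.0]
opening: 0.604
```

move_arm([
  [[0,0,0,0,0,0,0.6]],
])

```text
clock: 17.15
tool_pos: [0.428, -0.3409, 0.0376]
eef_rot: [0.722, -0.691, 0.004, -0.0]
contact_force: [-0.1, 0.1, 0.2]
opening: 0.604
```

move_arm([
  [[0,0,0,0,0,0,0.0],[0,0,0,0,0,0,0.0],[0,0,0,0,0,0,0.0],[0,0,0,0,0,0,0.0],[0,0,0,0,0,0,0.0]],
], force=30)

```text
clock: 17.65
tool_pos: [0.4279, -0.3407, 0.0374]
eef_rot: [0.722, -0.691, 0.003, -0.0]
contact_force: [0.5, 2.4, 0.3]
opening: 0.168
```

move_arm([
  [[0,0,0,0,0,0,0.0],[0,0,0,0,0,0,0.0]],
])

```text
clock: 17.85
tool_pos: [0.4278, -0.3404, 0.0375]
eef_rot: [0.723, -0.691, 0.003, -0.0]
contact_force: [-0.7, -0.8, 0.2]
opening: 0.154
```

```bash
cat > pal.py <<'E'
from m import *
def pal(s,lab,zl=.044):
    hsv=cv2.cvtColor(s['frame'],cv2.COLOR_RGB2HSV)
    m=cv2.inRange(cv2.GaussianBlur(hsv,(3,3),0),(100,80,20),(125,255,255))
    cs=[c for c in cv2.findContours(m,0,1)[0] if cv2.contourArea(c)>1500]
    c=min(cs,key=lambda c:np.linalg.norm(at(s,c.mean(0)[0][::-1],.036)[:2]-[.65,-.07]))
    hull=np.zeros_like(m); cv2.drawContours(hull,[cv2.convexHull(c)],-1,255,-1)
    P=np.array([at(s,(p[0][1],p[0][0]),.036)[:2] for p in cv2.convexHull(c)])*1000
    print(lab,'deck',[np.round(v,1).tolist() for v in cv2.minAreaRect(P.astype(np.float32))[:2]],cv2.minAreaRect(P.astype(np.float32))[2])
    k=cv2.inRange(hsv,(0,0,90),(180,70,255))&hull
    for c in cv2.findContours(k,0,1)[0]:
        if cv2.contourArea(c)<8: continue
        P=np.array([at(s,(p[0][1],p[0][0]),zl)[:2] for p in c])*1000
        R=cv2.minAreaRect(P.astype(np.float32)); print(lab,'lip',np.round(R[0],1),np.round(R[1],1),round(R[2],1))
if __name__=='__main__':
    pal(b,'top'); pal(a,'scene'); w=snap('wrist'); 
    pal(w,'wrist')
E
python3 pal.py
```

```text
top deck [[646.2, -67.2], [218.3, 223.5]] 89.34503173828125
top lip [590.9 -67.1] [106.2   3.2] 88.8
top lip [ 671.2 -144.8] [109.    5.6] 0.4
top lip [674.4  11.2] [  3.2 108.8] 89.1
scene deck [[650.1, -68.9], [224.4, 221.9]] 89.46573638916016
scene lip [756.9 -70. ] [110.5  10. ] 89.4
scene lip [ 673.6 -146.9] [  7.3 110.8] 89.3
scene lip [674.6   8.5] [  9.4 112. ] 89.6
scene lip [590.6 -69.6] [109.8  11.3] 89.4Traceback (most recent call last):
  File "pal.py", line 17, in <module>
    pal(w,'wrist')
    ~~~^^^^^^^^^^^
  File "pal.py", line 6, in pal
    c=min(cs,key=lambda c:np.linalg.norm(at(s,c.mean(0)[0][::-1],.036)[:2]-[.65,-.07]))
ValueError: min() iterable argument is empty
```

move_arm([
  [[0,0,0,0,0,0,0.0],[0,0,0,0,0,0.01,0.0],[0,0,0,0,0,0.02,0.0],[0,0,0,0,0,0.02,0.0],[0,0,0,0,0,0,0.0]],
], force=55)

```text
clock: 18.5
tool_pos: [0.4255, -0.3392, 0.0878]
eef_rot: [0.722, -0.691, 0.0, 0.0]
contact_force: [0.2, -0.6, -6.8]
opening: 0.149
```

```bash
python3 - <<'E'
from w import *
a=snap('scene'); w=snap('wrist'); b=snap('top')
for n in('oil_bottle','spanner'): print(n,[np.round(at(s,r.find_in(s,n)[0]['centre'],.085 if n[0]=='o' else 0),3) for s in(a,b) if r.find_in(s,n)])
cv2.imwrite('pics/m6.png',np.hstack([w['frame'][:,100:420],cv2.resize(a['frame'][120:270,80:230],(384,384),interpolation=cv2.INTER_CUBIC)])[:,:,::-1])
E
```

```text
{'clock': 18.6, 'tool_pos': [0.4245, -0.3383, 0.0858], 'eef_rot': [0.7226, -0.6913, -0.0014, 0.0006], 'opening': 0.1537, 'contact_force': [-0.1469, 0.3815, -5.1533], 'q': [0.6054, 0.8387, -0.03, 1.9381, 0.0638, 0.3686, -1.0009]}
jaw deg -87.5 z [-0.003  0.001 -1.   ]
oil_bottle [array([ 0.671, -0.359,  0.085]), array([ 0.67 , -0.347,  0.085])]
spanner [array([ 0.643, -0.482,  0.   ]), array([ 0.637, -0.478,  0.   ])]
```

View pics/m6.png

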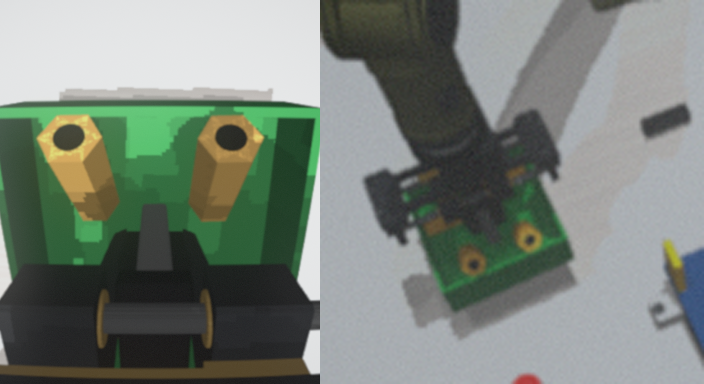

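The tray is lifted with four nuts: the two propped strays show at (137, 68) and (137, 230), and the force matches the expected weight. I'll carry it level.

move_arm([
  [[0,0,0,0,0,0.025,0.0],[0,0,0,0,0.005,0.025,0.0],[0,0,0,0,0.015,0.025,0.0],[0,0,-0.025,0,0.025,0,0.0],[0,0,-0.025,0,0.03,0,0.0]],
])

```text
clock: 19.65
tool_pos: [0.4235, -0.2669, 0.163]
eef_rot: [-0.701, 0.713, -0.0, -0.001]
contact_force: [0.8, 0.6, -6.8]
opening: 0.155
```

move_arm([
  [[0,0,0,0.005,0.03,0,0.0],[0,0,0,0.01,0.03,0,0.0],[0,0,0,0.015,0.03,0,0.0],[0,0,0,0.02,0.03,0,0.0],[0,0,0,0.03,0.03,0,0.0]],
])

```text
clock: 20.15
tool_pos: [0.499, -0.1127, 0.1641]
eef_rot: [-0.699, 0.716, 0.002, -0.004]
contact_force: [0.8, -0.0, -6.9]
opening: 0.155
```

move_arm([
  [[0,0,0,0.03,0.02,0,0.0],[0,0,0,0.03,0.015,0,0.0],[0,0,0,0.03,0.005,0,0.0],[0,0,0,0.03,0.0,0,0.0],[0,0,0,0.02,0,0,0.0]],
])

```text
clock: 20.65
tool_pos: [0.6436, -0.0595, 0.1636]
eef_rot: [-0.704, 0.711, 0.005, -0.002]
contact_force: [0.8, -0.4, -6.7]
opening: 0.154
```

```bash
python3 w.py
```

```text
{'clock': 20.75, 'tool_pos': [0.6448, -0.0595, 0.1635], 'eef_rot': [-0.7035, 0.7106, 0.0038, -0.0014], 'opening': 0.1495, 'contact_force': [0.7882, -0.1962, -4.3622], 'q': [-0.0179, 0.8247, 0.076, 1.57, -0.0859, 0.7576, -1.4842]}
jaw deg -90.6 z [-0.007  0.003 -1.   ]
```

move_arm([
  [[0,0,0,0.02,-0.006,0,0.0],[0,0,0,0.009,-0.003,0,0.0],[0,0,0,0,0,-0.025,0.0],[0,0,0,0,0,-0.02,0.0],[0,0,0,0,0,0,0.0]],
])

```text
clock: 21.25
tool_pos: [0.6694, -0.0692, 0.1156]
eef_rot: [-0.703, 0.711, 0.007, -0.004]
contact_force: [-1.1, -0.1, -5.6]
opening: 0.153
```

```bash
python3 - <<'E'
from w import *
w=snap('wrist','w7.png'); a=snap('scene','s7.png'); z=s['tool_pos'][2]-.0375+.045
show('scene tray',a,(40,60,20),(85,255,255),300,z); show('wr tray',w,(40,60,20),(85,255,255),3000,z)
cv2.imwrite('pics/m7.png',np.hstack([w['frame'],cv2.resize(a['frame'][130:330,160:380],(422,384),interpolation=cv2.INTER_CUBIC)[:,:288]])[:,:,::-1])
E
```

```text
{'clock': 21.35, 'tool_pos': [0.6711, -0.0694, 0.1182], 'eef_rot': [-0.7032, 0.7109, 0.0054, -0.0031], 'opening': 0.153, 'contact_force': [0.7666, 0.0448, -6.6594], 'q': [0.0001, 0.9185, 0.0711, 1.4971, -0.0878, 0.7413, -1.4728]}
jaw deg -90.6 z [-0.012  0.003 -1.   ]
scene tray px [278. 246.] ctr 716.8 -72.7 wh [147.2  91.4] ang 88.7
wr tray px [254. 183.] ctr 704.9 -70.3 wh [139.6  83.4] ang 89.6
```

View pics/m7.png

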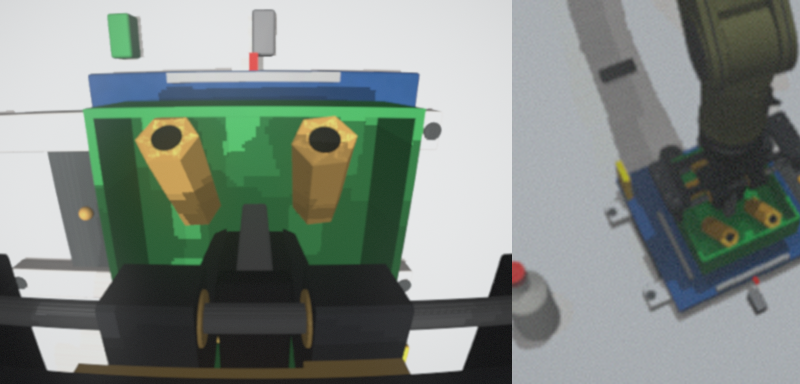

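move_arm([
  [[0,0.012,0,0.002,0.001,-0.01,0.0],[0,0,0,0,0,-0.01,0.0],[0,0,0,0,0,-0.005,0.0],[0,0,0,0,0,0,0.0]],
])

```text
clock: 21.85
tool_pos: [0.6764, -0.0681, 0.0952]
eef_rot: [-0.703, 0.711, 0.007, -0.005]
contact_force: [-0.7, 0.2, -5.9]
opening: 0.158
```

```bash
python3 w.py
```

```text
{'clock': 21.95, 'tool_pos': [0.6768, -0.0683, 0.0959], 'eef_rot': [-0.7033, 0.7108, 0.0065, -0.0046], 'opening': 0.1518, 'contact_force': [0.4921, 0.3018, -5.7618], 'q': [-0.0008, 0.9562, 0.0693, 1.4823, -0.0891, 0.7221, -1.4743]}
jaw deg -90.6 z [-0.016  0.003 -1.   ]
```

move_arm([
  [[0,-0.018,0,-0.003,0,-0.006,0.0],[0,0,0,0,0,-0.006,0.0],[0,0,0,0,0,-0.004,0.0]],
])

```text
clock: 22.25
tool_pos: [0.6751, -0.0686, 0.0808]
eef_rot: [-0.703, 0.711, -0.001, 0.003]
contact_force: [-0.2, 0.8, -5.6]
opening: 0.148
```

```bash
python3 w.py
```

```text
{'clock': 22.35, 'tool_pos': [0.6745, -0.0685, 0.0803], 'eef_rot': [-0.7033, 0.7109, -0.0006, 0.0024], 'opening': 0.1546, 'contact_force': [-0.2369, 0.6227, -6.6625], 'q': [0.002, 0.9679, 0.064, 1.5164, -0.0909, 0.6561, -1.4713]}
jaw deg -90.6 z [ 0.004  0.003 -1.   ]
```

move_arm([
  [[0,0,0,-0.0005,0.0005,-0.004,0.0],[0,0,0,0,0,-0.003,0.0],[0,0,0,0,0,0,0.0]],
])

```text
clock: 22.65
tool_pos: [0.6749, -0.0681, 0.0736]
eef_rot: [-0.703, 0.711, -0.001, 0.003]
contact_force: [-0.4, -0.5, -4.7]
opening: 0.154
```

```bash
python3 w.py
```

```text
{'clock': 22.75, 'tool_pos': [0.6749, -0.0682, 0.0736], 'eef_rot': [-0.7033, 0.7109, -0.0012, 0.0028], 'opening': 0.157, 'contact_force': [-0.2076, -0.171, -4.9367], 'q': [0.0018, 0.9772, 0.0631, 1.5183, -0.0915, 0.6434, -1.4715]}
jaw deg -90.6 z [ 0.006  0.002 -1.   ]
```

Still mostly hanging, so I'll lower it until the force unloads.

move_arm([
  [[0,0,0,-0.0005,0,-0.002,0.0],[0,0,0,0,0,-0.001,0.0]],
])

```text
clock: 22.95
tool_pos: [0.6751, -0.0683, 0.0735]
eef_rot: [-0.703, 0.711, -0.002, 0.003]
contact_force: [-2.4, 1.2, -1.0]
opening: 0.156
```

```bash
python3 w.py
```

```text
{'clock': 23.05, 'tool_pos': [0.6751, -0.0683, 0.0734], 'eef_rot': [-0.7033, 0.7109, -0.0018, 0.0032], 'opening': 0.1543, 'contact_force': [-5.0884, 0.3263, 4.8787], 'q': [0.0019, 0.9773, 0.0631, 1.5194, -0.0914, 0.6408, -1.4715]}
jaw deg -90.6 z [ 0.007  0.002 -1.   ]
```

move_arm([
  [[0,0,0,0,0,0,0.6],[0,0,0,0,0,0,0.6],[0,0,0,0,0,0,0.6],[0,0,0,0,0,0.03,0.6],[0,0,0,0,0,0.05,0.6]],
], force=30)

```text
clock: 23.55
tool_pos: [0.6736, -0.0677, 0.1491]
eef_rot: [-0.703, 0.711, 0.001, 0.001]
contact_force: [1.3, -0.3, 0.3]
opening: 0.579
```

move_arm([
  [[0,0,0,0,0,0.05,0.6],[0,0,0,-0.03,0.02,0.03,0.6],[0,0,0,-0.04,0.03,0.01,0.6],[0,0,0.1,-0.04,0.03,0.0,0.6],[0,0,0.1,-0.03,0.04,0,0.6]],
])

```text
clock: 24.05
tool_pos: [0.5401, 0.0466, 0.2505]
eef_rot: [0.769, -0.64, 0.01, -0.01]
contact_force: [1.5, 1.0, 0.2]
opening: 0.601
```

move_arm([
  [[0,0,0.1,-0.02,0.045,0,0.6],[0,0,0.1,-0.02,0.045,0,0.6],[0,0,0.1,-0.02,0.04,0,0.6],[0,0,0.1,0,0.02,0,0.6],[0,0,0,0,0,0,0.6]],
])

```text
clock: 24.55
tool_pos: [0.474, 0.2088, 0.2532]
eef_rot: [0.887, -0.462, 0.008, -0.017]
contact_force: [1.0, 0.3, -0.1]
opening: 0.6
```

```bash
python3 - <<'E'
from w import *
from pal import pal
w=snap('wrist','w8.png'); a=snap('scene','s8.png'); b=snap('top','t8.png')
show('scene tray',a,(40,60,20),(85,255,255),300,.081);show('top tray',b,(40,60,20),(85,255,255),300,.081)
pal(b,'top')
f=w['frame']; cv2.imwrite('pics/m8.png',np.hstack([f,cv2.resize(b['frame'][90:230,230:335],(288,384),interpolation=cv2.INTER_CUBIC)])[:,:,::-1])
print([(np.round(d['centre']),round(d['score'],2)) for d in r.find_in(w,'arbor1')])
E
```

```text
{'clock': 24.65, 'tool_pos': [0.4744, 0.2047, 0.2529], 'eef_rot': [0.8847, -0.4659, 0.0083, -0.0149], 'opening': 0.599, 'contact_force': [0.6354, -0.6284, -0.1789], 'q': [-0.4573, 0.5284, -0.0583, 1.9197, 0.0439, 0.6606, -1.5108]}
jaw deg -55.5 z [ 0.029  0.019 -0.999]
scene tray px [271. 243.] ctr 678.8 -71.5 wh [147.5 167.8] ang 88.9
top tray px [268. 131.] ctr 668.0 -67.8 wh [141.4 157.9] ang 88.9
top deck [[266.8, 705.7], [219.1, 161.7]] 7.9076714515686035
[(array([102.,  62.]), 0.73), (array([102., 130.]), 0.66), (array([ 99., 191.]), 0.65)]
```

View pics/m8.png

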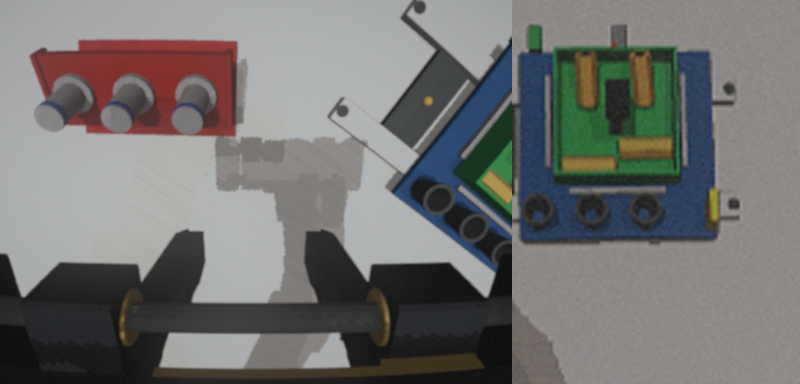

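The tray sits squarely between the lips. The arbors stand in the rack with stem tops near (114, 52), (116, 120) and (116, 190) in the wrist view. One enlarged mosaic will let me triangulate them.

```bash
python3 - <<'E'
import cv2,numpy as np
w=cv2.imread('pics/w8.png');a=cv2.imread('pics/s0.png');b=cv2.imread('pics/t0.png')
def g(im,r0,c0,h,w_,k):
    o=cv2.resize(im[r0:r0+h,c0:c0+w_],None,fx=k,fy=k,interpolation=cv2.INTER_CUBIC)
    o=cv2.convertScaleAbs(o,alpha=1.3)
    for i in range(0,h,10): cv2.putText(o,str(r0+i),(0,int(i*k)+4),0,.3,(0,255,255),1); cv2.line(o,(22,int(i*k)),(28,int(i*k)),(0,255,255),1)
    for i in range(0,w_,10): cv2.putText(o,str(c0+i),(int(i*k)-6,10),0,.3,(0,255,0),1); cv2.line(o,(int(i*k),12),(int(i*k),18),(0,255,0),1)
    return o
A=g(w,60,20,90,200,4)           #360x800
B=g(a,100,320,60,80,4)           #240x320
C=g(b,165,100,60,75,4)           #240x300
row=np.zeros((240,800,3),np.uint8); row[:,:320]=B; row[:,400:700]=C
cv2.imwrite('pics/m9.png',np.vstack([A,row]))
E
```

```text
(no output)
```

View pics/m9.png

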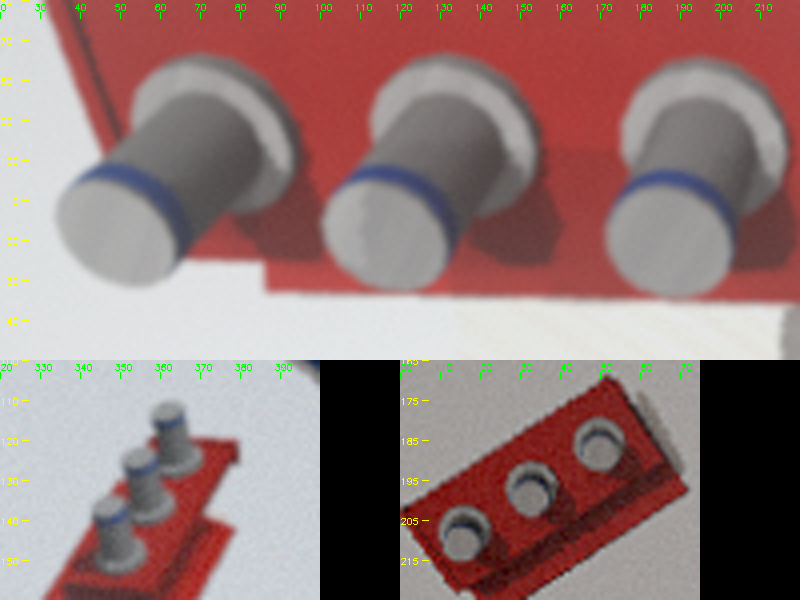

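```bash
cat > tri.py <<'E'
from w import *
from scipy.optimize import least_squares
class S(dict): pass
a=snap('scene'); b=snap('top'); w=snap('wrist')
obs=[(w,[(118,49.5),(119,116),(120.5,187)]),(b,[(210.25,115.3),(197.5,132.5),(186.5,149.5)]),(a,[(112.5,362.5),(124.5,355.2),(136.7,347.5)])]
def P(p,i):
    return np.array([p[0],p[1],p[2]])+(1-i)*.06*np.array([-np.sin(p[3]),np.cos(p[3]),0])
def f(p): return np.concatenate([(np.array(proj(c,P(p,i)))-o[i])*k for (c,o),k in zip(obs,(1,1,1)) for i in range(3)])
q=least_squares(f,[.42,.33,.15,.58]); print(q.x.round(4),np.degrees(q.x[3]),q.fun.round(1))
for i in range(3): print('top',P(q.x,i).round(4))
ps=q.x[3]; u=np.array([-np.sin(.4189)*np.cos(ps),-np.sin(.4189)*np.sin(ps),np.cos(.4189)]); print('axis',u.round(4))
for i in range(3): print('grasp@78',(P(q.x,i)-.017*u).round(4),'TCP',(P(q.x,i)-.025*u).round(4), 'foot',(P(q.x,i)-.095*u).round(4))
pc=[(np.round(d['centre'],1).tolist(),round(d['score'],2)) for d in r.find_in(w,'socket0')]; print(pc)
E
python3 tri.py
```

```text
{'clock': 24.95, 'tool_pos': [0.4748, 0.2034, 0.2527], 'eef_rot': [0.8843, -0.4666, 0.0083, -0.0145], 'opening': 0.5985, 'contact_force': [-0.0411, -0.1335, -0.0759], 'q': [-0.4555, 0.5286, -0.0576, 1.92, 0.0441, 0.6608, -1.5101]}
jaw deg -55.6 z [ 0.028  0.018 -0.999]
[0.4568 0.3305 0.1284 0.5716] 32.750564744734994 [-0.5 -1.1 -0.8  0.1 -0.9  0.5  0.1  0.6  1.5  0.8  1.2  1.1 -0.2 -1.6
 -0.6 -1.5 -0.6 -1.4]
top [0.4243 0.381  0.1284]
top [0.4568 0.3305 0.1284]
top [0.4892 0.28   0.1284]
axis [-0.3421 -0.22    0.9135]
grasp@78 [0.4301 0.3847 0.1129] TCP [0.4329 0.3865 0.1056] foot [0.4568 0.4019 0.0416]
grasp@78 [0.4626 0.3342 0.1129] TCP [0.4653 0.336  0.1056] foot [0.4893 0.3514 0.0416]
grasp@78 [0.4951 0.2838 0.1129] TCP [0.4978 0.2855 0.1056] foot [0.5217 0.3009 0.0416]
[([178.1, 464.1], 0.84)]
```

move_arm([
  [[0.052,-0.081,-0.008,0,0.017,-0.015,0.5],[0.052,-0.081,-0.008,0,0.017,-0.02,0.5],[0.052,-0.081,-0.007,0,0.017,-0.02,0.5],[0.052,-0.081,-0.007,0,0.016,-0.025,0.5],[0,0,0,0,0,0,0.5]],
])

```text
clock: 25.65
tool_pos: [0.4772, 0.2584, 0.197]
eef_rot: [0.867, -0.471, 0.082, -0.141]
contact_force: [0.2, -0.0, -0.5]
opening: 0.497
```

```bash
cat > c.py <<'E'
import sys
from w import *
# target TCP and axis from argv: x y z ; optional axis lean
t=np.array([float(v) for v in sys.argv[1:4]]); ax=np.array([float(v) for v in sys.argv[4:7]]) if len(sys.argv)>6 else np.array([0,0,1.])
d=t-s['tool_pos']; print('d mm',(d*1000).round(1),'along axis',round(d@ax*1000,1),'perp',((d-d@ax*ax)*1000).round(1),'rot fix',np.cross(M[:,2],-ax).round(3))
E
python3 c.py .4978 .2855 .1056 -.3421 -.22 .9135
python3 - <<'E'
from h import *
w=snap('wrist','w10.png')
E
```

```text
{'clock': 25.75, 'tool_pos': [0.4771, 0.2575, 0.1971], 'eef_rot': [0.8663, -0.4723, 0.0816, -0.1406], 'opening': 0.5015, 'contact_force': [-0.4348, -0.6464, 0.3992], 'q': [-0.5873, 0.5866, -0.0008, 2.1783, 0.2715, 0.0522, -1.855]}
jaw deg -57.3 z [ 0.274  0.167 -0.947]
d mm [ 20.7  28.  -91.5] along axis -96.8 perp [-12.4   6.7  -3. ] rot fix [ 0.056 -0.073  0.003]
```

View pics/w10.png

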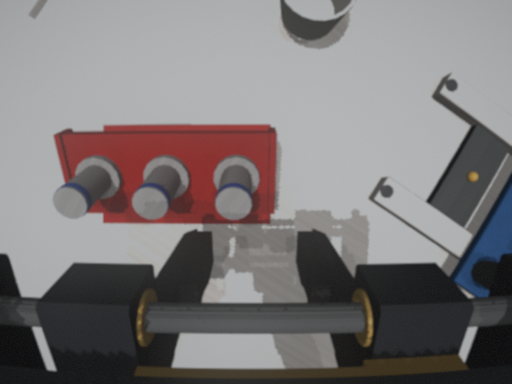

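Joint 6 is again near its limit at full outward tilt. The pads can hold the round stem at an in-plane angle, so I'll grip with the tool at only about 12° outward and tilt the rest back at insertion.

move_arm([
  [[-0.032,0.049,0,-0.012,0.007,0,0.5],[-0.031,0.049,0,0.006,0.004,-0.016,0.5],[0,0,0,0.009,0.006,-0.025,0.5],[0,0,0,0,0,0,0.5]],
])

```text
clock: 26.2
tool_pos: [0.4838, 0.2749, 0.1587]
eef_rot: [0.872, -0.478, 0.054, -0.092]
contact_force: [-0.4, -0.3, 0.5]
opening: 0.5
```

```bash
python3 c.py .4965 .2847 .1051 -.3421 -.22 .9135
cat > stem.py <<'E'
from h import *
import sys
w=snap('wrist','st.png'); 
print([(np.round(d['centre'],1).tolist(),round(d['score'],2)) for d in r.find_in(w,'arbor1')])
for nm,p in (('topR',[.4892,.28,.1284]),('topM',[.4568,.3305,.1284]),('collarR',[.4892+.3421*.046,.28+.22*.046,.1284-.9135*.046])): print(nm,np.round(proj(w,p),1))
E
python3 stem.py
```

```text
{'clock': 26.3, 'tool_pos': [0.4838, 0.2743, 0.1606], 'eef_rot': [0.8714, -0.4785, 0.0551, -0.0928], 'opening': 0.5016, 'contact_force': [-0.0324, -0.1062, 0.5963], 'q': [-0.5766, 0.6757, -0.05, 2.0659, 0.2577, 0.1909, -1.8647]}
jaw deg -57.6 z [ 0.185  0.109 -0.977]
d mm [ 12.7  10.4 -55.5] along axis -57.4 perp [-6.9 -2.2 -3.1] rot fix [ 0.115 -0.165  0.003]
[([194.2, 248.5], 0.68), ([199.1, 161.0], 0.6), ([203.9, 70.3], 0.58)]
topR [225.4 249.8]
topM [225.6 148.8]
collarR [185.7 250.1]
```

move_arm([
  [[0,0,0,-0.004,0.0,-0.015,0.5],[0,0,0,0.006,0.004,-0.018,0.5],[0,0,0,0.006,0.004,-0.018,0.5],[0,0,0,0,0,0,0.5]],
])

```text
clock: 26.8
tool_pos: [0.4922, 0.2817, 0.1142]
eef_rot: [0.871, -0.479, 0.057, -0.096]
contact_force: [-0.3, -0.4, 0.8]
opening: 0.502
```

```bash
python3 c.py .4965 .2847 .1051 -.3421 -.22 .9135
```

```text
{'clock': 26.9, 'tool_pos': [0.4924, 0.2816, 0.1157], 'eef_rot': [0.8706, -0.479, 0.0575, -0.0967], 'opening': 0.4979, 'contact_force': [1.1128, 0.4576, -0.0549], 'q': [-0.6069, 0.7686, -0.0059, 2.0696, 0.2711, 0.0816, -1.8845]}
jaw deg -57.7 z [ 0.193  0.113 -0.975]
d mm [  4.1   3.1 -10.6] along axis -11.8 perp [0.  0.6 0.1] rot fix [ 0.111 -0.157  0.004]
```

move_arm([
  [[0,0,0,0.003,0.003,-0.009,0.5],[0,0,0,0,0,0,0.5],[0,0,0,0,0,0,0.0],[0,0,0,0,0,0,0.0],[0,0,0,0,0,0,0.0]],
], force=40)

```text
clock: 27.4
tool_pos: [0.4958, 0.2848, 0.1093]
eef_rot: [0.87, -0.479, 0.058, -0.098]
contact_force: [0.2, -0.2, -2.5]
opening: 0.283
```

```bash
python3 c.py .4965 .2847 .1051 -.3421 -.22 .9135
```

```text
{'clock': 27.5, 'tool_pos': [0.4957, 0.2845, 0.1091], 'eef_rot': [0.8703, -0.4792, 0.0581, -0.0979], 'opening': 0.2816, 'contact_force': [-0.4751, -0.0948, -0.5026], 'q': [-0.6109, 0.7839, -0.0012, 2.0626, 0.2737, 0.0702, -1.8891]}
jaw deg -57.7 z [ 0.195  0.115 -0.974]
d mm [ 0.8  0.2 -4. ] along axis -4.0 perp [-0.6 -0.7 -0.4] rot fix [ 0.11  -0.155  0.004]
```

move_arm([
  [[0,0,0,-0.004,-0.003,0.011,0.0],[0,0,0,-0.007,-0.004,0.018,0.0],[0,0,0,-0.007,-0.004,0.018,0.0],[0,0,0,-0.003,-0.002,0.009,0.0]],
], force=50)

```text
clock: 27.9
tool_pos: [0.472, 0.269, 0.1662]
eef_rot: [0.87, -0.48, 0.057, -0.095]
contact_force: [0.1, 0.4, -2.7]
opening: 0.279
```

```bash
python3 c.py .4965 .2847 .1051 -.3421 -.22 .9135
python3 - <<'E'
from h import *
b=snap('top')
P=[at(b,(166.9,c),.079).round(4) for c in (239.5,259.2,278.9)]; print(P)
E
```

```text
{'clock': 28.0, 'tool_pos': [0.4727, 0.2693, 0.1662], 'eef_rot': [0.8704, -0.4795, 0.0576, -0.0957], 'opening': 0.2809, 'contact_force': [-0.0103, -0.0639, -3.7145], 'q': [-0.5901, 0.6551, -0.038, 2.1037, 0.267, 0.1658, -1.8835]}
jaw deg -57.8 z [ 0.192  0.111 -0.975]
d mm [ 23.8  15.4 -61.1] along axis -67.3 perp [0.8 0.5 0.4] rot fix [ 0.113 -0.158  0.004]
[array([0.5574, 0.0213, 0.079 ]), array([ 0.5561, -0.0385,  0.079 ]), array([ 0.5548, -0.0982,  0.079 ])]
```

move_arm([
  [[0,0,0,0,0,0.025,0.0],[-0.056,0.088,0,0.005,-0.015,0.01,0.0],[-0.056,0.088,0,0.01,-0.03,0,0.0],[-0.056,0.088,0,0.01,-0.04,0,0.0],[-0.056,0.088,0,0.01,-0.045,0,0.0]],
])

```text
clock: 28.55
tool_pos: [0.5038, 0.1441, 0.1995]
eef_rot: [0.876, -0.472, -0.051, 0.091]
contact_force: [2.1, -0.2, -3.2]
opening: 0.278
```

move_arm([
  [[0,0,0,0.012,-0.045,0,0.0],[0,0,0,0.012,-0.045,0,0.0],[0,0,0,0.012,-0.045,0,0.0],[0,0,0,0.01,-0.04,0,0.0],[0,0,0,0.0,-0.03,0,0.0]],
])

```text
clock: 29.05
tool_pos: [0.5565, -0.0696, 0.193]
eef_rot: [0.875, -0.472, -0.051, 0.091]
contact_force: [0.6, -0.3, -2.1]
opening: 0.285
```

move_arm([
  [[0,0,0,0,0,0,0.0]],
])

```text
clock: 29.15
tool_pos: [0.556, -0.0769, 0.1918]
eef_rot: [0.873, -0.476, -0.051, 0.093]
contact_force: [-0.7, -0.5, -2.4]
opening: 0.281
```

```bash
python3 c.py .556 -.098 .20
cat > soc.py <<'E'
from h import *
w=snap('wrist','w11.png');a=snap('scene','s11.png');b=snap('top','t11.png')
def g(im,r0,c0,h,w_,k):
    o=cv2.convertScaleAbs(cv2.resize(im[r0:r0+h,c0:c0+w_],None,fx=k,fy=k,interpolation=cv2.INTER_CUBIC),alpha=1.3)
    for i in range(0,h,10): cv2.putText(o,str(r0+i),(0,int(i*k)+4),0,.3,(0,255,255),1); cv2.line(o,(22,int(i*k)),(28,int(i*k)),(0,255,255),1)
    for i in range(0,w_,10): cv2.putText(o,str(c0+i),(int(i*k)-6,10),0,.3,(0,255,0),1); cv2.line(o,(int(i*k),12),(int(i*k),18),(0,255,0),1)
    return o
o=np.zeros((600,800,3),np.uint8)
W=cv2.resize(w['frame'],(400,300))[:,:,::-1]; o[:300,:400]=W
A=g(a['frame'][:,:,::-1],175,220,75,100,4); o[:300,400:800]=A
B=g(cv2.imread('pics/t8.png'),150,225,40,75,5); o[300:500,:375]=B
C=g(cv2.imread('pics/s8.png'),175,220,75,100,4); o[300:600,400:800]=C
cv2.imwrite('pics/m11.png',o)
E
python3 soc.py
```

```text
{'clock': 29.25, 'tool_pos': [0.5564, -0.0709, 0.1918], 'eef_rot': [0.8746, -0.4735, -0.0513, 0.0909], 'opening': 0.2835, 'contact_force': [0.2143, 0.5347, -2.1895], 'q': [0.0922, 0.7531, -0.1931, 1.6663, 0.2879, 0.9387, -1.249]}
jaw deg -56.9 z [-0.176 -0.11  -0.978]
d mm [ -0.4 -27.1   8.2] along axis 8.2 perp [ -0.4 -27.1   0. ] rot fix [ 0.11  -0.176  0.   ]
```

View pics/m11.png

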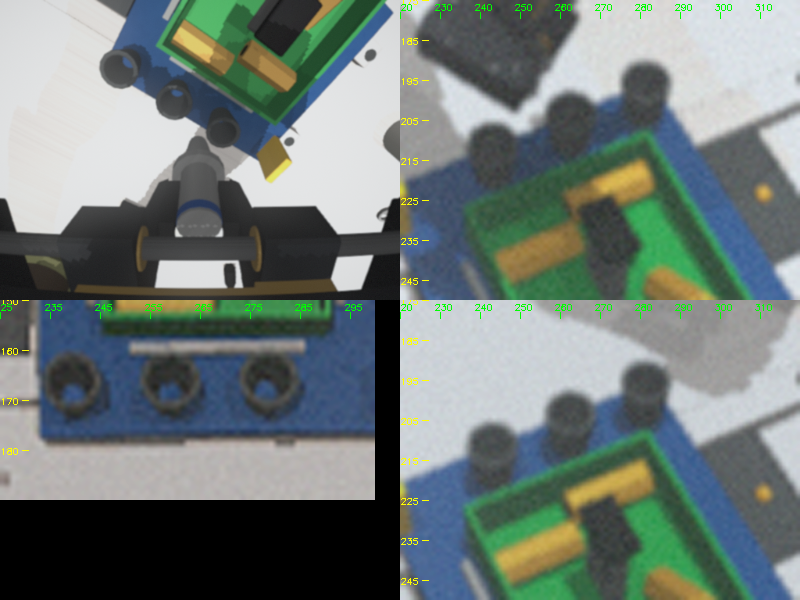

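```bash
python3 - <<'E'
from h import *
a=snap('scene');b=snap('top');w=snap('wrist')
for n,s,L in (('top',b,[(166.4,239.6),(166.4,259.2),(166.2,279)]),('scene',a,[(195,281.2),(202.75,262.25),(210.5,243.1)])):
    print(n,[(at(s,p,.079)*1000).round(1)[:2].tolist() for p in L])
# wrist mosaic scale .78125
print('wrist',[(at(w,(y/.78125,x/.78125),.079)*1000).round(1)[:2].tolist() for x,y in((121,66),(175,98),(222,126))])
E
```

```text
top [[558.9, 21.0], [557.6, -38.5], [557.0, -98.6]]
scene [[562.4, 21.8], [562.0, -38.1], [561.4, -96.9]]
wrist [[565.0, 23.7], [565.6, -34.1], [566.4, -90.1]]
```

```bash
cat > foot.py <<'E'
from w import *
import sys,json
# usage: foot.py i tx ty ; grasp stored in g.json: {tcp,quat}
g=json.load(open('g.json')); i=int(sys.argv[1]); t=np.array([float(v) for v in sys.argv[2:4]])
F=[[.4568,.4019,.0416],[.4893,.3514,.0416],[.5217,.3009,.0416]][i]; u=np.array([-.3421,-.22,.9135])
Q=M@R.from_quat(g['q']).as_matrix().T
foot=np.array(s['tool_pos'])+Q@(np.array(F)-g['t']); ax=Q@u
print('foot',foot.round(4),'axis',ax.round(3),'rot fix',np.cross(ax,[0,0,1]).round(3),'need xy mm',((t-foot[:2])*1000).round(1),'z above seat mm',((foot[2]-.039)*1000).round(1))
E
echo '{"t":[0.4957,0.2845,0.1091],"q":[0.8703,-0.4792,0.0581,-0.0979]}' > g.json; python3 foot.py 2 .561 -.098
```

```text
{'clock': 29.65, 'tool_pos': [0.5566, -0.0686, 0.193], 'eef_rot': [0.8757, -0.4716, -0.0507, 0.0905], 'opening': 0.2811, 'contact_force': [-0.5106, 0.2572, -2.8681], 'q': [0.0893, 0.7511, -0.1948, 1.6665, 0.2882, 0.9396, -1.2489]}
jaw deg -56.6 z [-0.174 -0.111 -0.978]
foot [ 0.5557 -0.0683  0.1189] axis [ 0.022 -0.002  1.   ] rot fix [-0.002 -0.022  0.   ] need xy mm [  5.3 -29.7] z above seat mm 79.9
```

move_arm([
  [[0,-0.02,0,0.005,-0.018,0,0.0],[0,0,0,0,-0.012,0,0.0],[0,0,0,0,0,0,0.0]],
])

```text
clock: 29.95
tool_pos: [0.562, -0.1013, 0.1933]
eef_rot: [0.876, -0.472, -0.041, 0.086]
contact_force: [-1.2, -0.6, -3.5]
opening: 0.28
```

```bash
python3 foot.py 2 .561 -.098
```

```text
{'clock': 30.05, 'tool_pos': [0.5622, -0.0993, 0.1933], 'eef_rot': [0.8768, -0.4714, -0.041, 0.0851], 'opening': 0.2844, 'contact_force': [-0.2476, 0.5285, -3.1623], 'q': [0.1378, 0.7504, -0.1921, 1.6619, 0.3028, 0.9187, -1.2066]}
jaw deg -56.5 z [-0.152 -0.111 -0.982]
foot [ 0.5629 -0.099   0.1191] axis [-0.001 -0.002  1.   ] rot fix [-0.002  0.001  0.   ] need xy mm [-1.9  1. ] z above seat mm 80.1
```

move_arm([
  [[0,0,0,-0.002,0.001,-0.02,0.0],[0,0,0,0,0,-0.012,0.0],[0,0,0,0,0,0,0.0]],
])

```text
clock: 30.35
tool_pos: [0.5608, -0.0971, 0.1607]
eef_rot: [0.877, -0.471, -0.041, 0.084]
contact_force: [-1.1, 0.3, -3.1]
opening: 0.281
```

```bash
python3 foot.py 2 .561 -.098; python3 - <<'E'
from h import *
w=snap('wrist','w12.png');a=snap('scene','s12.png')
o=np.zeros((384,780,3),np.uint8)
o[:,:384]=cv2.resize(w['frame'][100:300,180:380],(384,384),interpolation=cv2.INTER_CUBIC)[:,:,::-1]
o[:,390:774]=cv2.resize(a['frame'][160:250,210:300],(384,384),interpolation=cv2.INTER_CUBIC)[:,:,::-1]
cv2.imwrite('pics/m12.png',o)
for p in([.561,-.098,.079],[.561,-.038,.079],[.561,.0215,.079]): print(np.round(proj(w,p),1),np.round(proj(a,p),1))
E
```

```text
{'clock': 30.45, 'tool_pos': [0.5616, -0.0972, 0.1619], 'eef_rot': [0.8771, -0.4714, -0.0397, 0.0836], 'opening': 0.2815, 'contact_force': [-0.1024, 0.1504, -1.8901], 'q': [0.1301, 0.7903, -0.1827, 1.6911, 0.3192, 0.8475, -1.229]}
jaw deg -56.5 z [-0.148 -0.109 -0.983]
foot [ 0.5626 -0.0968  0.0878] axis [-0.004 -0.004  1.   ] rot fix [-0.004  0.004  0.   ] need xy mm [-1.6 -1.2] z above seat mm 48.8
[178.4 253. ] [210.5 242.7]
[135.2 178.5] [202.5 262.1]
[87.4 95.8] [194.7 280.9]
```

View pics/m12.png

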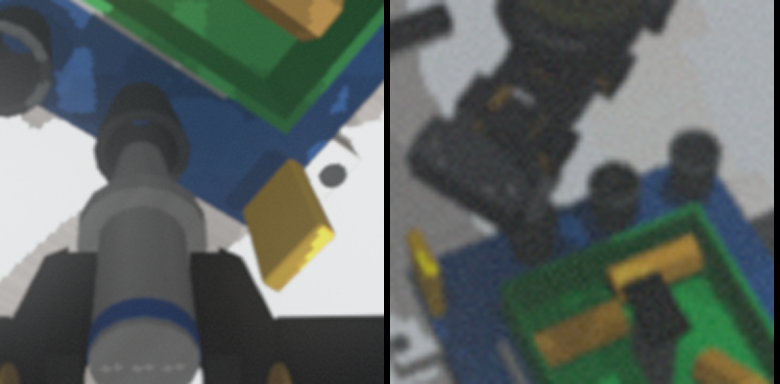

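The foot is over the mouth of the first socket, with the ring at about (174, 255) px and the foot inside it. I'll lower it gently.

move_arm([
  [[0,0,0,0,-0.001,-0.01,0.0],[0,0,0,0,0,-0.01,0.0],[0,0,0,0,0,-0.006,0.0],[0,0,0,0,0,0,0.0]],
])

```text
clock: 30.95
tool_pos: [0.5628, -0.0985, 0.1354]
eef_rot: [0.877, -0.472, -0.038, 0.083]
contact_force: [-0.4, 0.2, -3.7]
opening: 0.279
```

```bash
python3 foot.py 2 .561 -.098
```

```text
{'clock': 31.05, 'tool_pos': [0.5633, -0.0985, 0.1361], 'eef_rot': [0.8771, -0.4717, -0.0374, 0.0826], 'opening': 0.2849, 'contact_force': [0.8768, 0.6908, -2.2582], 'q': [0.1257, 0.8269, -0.1719, 1.7054, 0.3344, 0.7923, -1.2441]}
jaw deg -56.5 z [-0.143 -0.11  -0.984]
foot [ 0.5647 -0.0981  0.062 ] axis [-0.009 -0.003  1.   ] rot fix [-0.003  0.009  0.   ] need xy mm [-3.7  0.1] z above seat mm 23.0
```

move_arm([
  [[0,0.01,0,-0.003,0,-0.006,0.0],[0,0,0,0,0,-0.007,0.0],[0,0,0,0,0,0,0.0]],
])

```text
clock: 31.35
tool_pos: [0.5606, -0.0985, 0.1226]
eef_rot: [0.877, -0.471, -0.042, 0.085]
contact_force: [-0.1, -0.3, -3.4]
opening: 0.282
```

```bash
python3 foot.py 2 .561 -.098
```

```text
{'clock': 31.45, 'tool_pos': [0.561, -0.0985, 0.1232], 'eef_rot': [0.8769, -0.4714, -0.0411, 0.0846], 'opening': 0.2853, 'contact_force': [0.0164, -0.2055, -2.0788], 'q': [0.1231, 0.8466, -0.1675, 1.711, 0.3395, 0.7757, -1.2499]}
jaw deg -56.5 z [-0.152 -0.11  -0.982]
foot [ 0.5617 -0.0981  0.0491] axis [-0.001 -0.003  1.   ] rot fix [-0.003  0.001  0.   ] need xy mm [-0.7  0.1] z above seat mm 10.1
```

move_arm([
  [[0,0,0,0,0,-0.005,0.0],[0,0,0,0,0,-0.003,0.0],[0,0,0,0,0,0,0.0]],
])

```text
clock: 31.75
tool_pos: [0.5609, -0.0984, 0.115]
eef_rot: [0.877, -0.471, -0.041, 0.085]
contact_force: [-0.4, -0.3, -2.8]
opening: 0.282
```

```bash
python3 foot.py 2 .561 -.098
```

```text
{'clock': 31.85, 'tool_pos': [0.561, -0.0985, 0.1153], 'eef_rot': [0.8768, -0.4715, -0.0409, 0.0845], 'opening': 0.2808, 'contact_force': [-0.8421, 0.3572, -2.4622], 'q': [0.1211, 0.8584, -0.164, 1.7146, 0.3436, 0.7601, -1.2549]}
jaw deg -56.5 z [-0.151 -0.11  -0.982]
foot [ 0.5618 -0.0981  0.0411] axis [-0.001 -0.003  1.   ] rot fix [-0.003  0.001  0.   ] need xy mm [-0.8  0.1] z above seat mm 2.1
```

move_arm([
  [[0,0,0,0,0,-0.003,0.0],[0,0,0,0,0,-0.002,0.0]],
])

```text
clock: 32.05
tool_pos: [0.5608, -0.0986, 0.1128]
eef_rot: [0.877, -0.472, -0.041, 0.085]
contact_force: [-3.7, 1.5, 22.9]
opening: 0.281
```

```bash
python3 foot.py 2 .561 -.098
```

```text
{'clock': 32.15, 'tool_pos': [0.5608, -0.0987, 0.1128], 'eef_rot': [0.8767, -0.4718, -0.0408, 0.0852], 'opening': 0.2843, 'contact_force': [-3.3685, 0.1173, 13.196], 'q': [0.1196, 0.8619, -0.162, 1.7163, 0.3458, 0.7554, -1.2579]}
jaw deg -56.5 z [-0.152 -0.111 -0.982]
foot [ 0.5615 -0.0984  0.0387] axis [-0.001 -0.002  1.   ] rot fix [-0.002  0.001  0.   ] need xy mm [-0.5  0.4] z above seat mm -0.3
```

Seated where the model predicted. I'll release and go for the middle arbor.

move_arm([
  [[0,0,0,0,0,0,0.5],[0,0,0,0,0,0,0.5],[0,0,0,0,0,0,0.5],[0,0,0,0.002,0.001,0.02,0.5],[0,0,0,0.002,0.001,0.04,0.5]],
], force=40)

```text
clock: 32.65
tool_pos: [0.5631, -0.097, 0.1708]
eef_rot: [0.877, -0.471, -0.043, 0.087]
contact_force: [-0.0, 0.5, 0.1]
opening: 0.503
```

move_arm([
  [[0,0,0,0,0,0.04,0.5],[0,0,0,-0.012,0.042,0,0.5],[0,0,0,-0.012,0.042,0,0.5],[0,0,0,-0.012,0.042,0,0.5],[0,0,0,-0.012,0.042,0,0.5]],
])

```text
clock: 33.15
tool_pos: [0.5195, 0.0664, 0.2169]
eef_rot: [0.873, -0.48, -0.036, 0.085]
contact_force: [0.6, 0.4, 0.6]
opening: 0.5
```

move_arm([
  [[0.056,-0.088,0,-0.012,0.042,0,0.5],[0.056,-0.088,0,-0.012,0.042,0,0.5],[0.056,-0.088,0,-0.012,0.042,0,0.5],[0.056,-0.088,0,-0.012,0.042,0,0.5],[0,0,0,-0.012,0.04,0,0.5]],
])

```text
clock: 33.65
tool_pos: [0.4578, 0.284, 0.2169]
eef_rot: [0.868, -0.479, 0.067, -0.108]
contact_force: [0.3, -0.2, -0.2]
opening: 0.499
```

move_arm([
  [[0,0,0,0,0,0,0.5]],
])

```text
clock: 33.75
tool_pos: [0.4548, 0.2923, 0.2174]
eef_rot: [0.871, -0.474, 0.065, -0.111]
contact_force: [1.0, 0.1, 0.6]
opening: 0.497
```

```bash
python3 c.py .4632 .335 .1091 -.3421 -.22 .9135; python3 - <<'E'
from h import *
w=snap('wrist','w13.png');a=snap('scene','s13.png');b=snap('top','t13.png')
print([(np.round(d['centre'],1).tolist(),round(d['score'],2)) for d in r.find_in(w,'arbor1')])
for nm,p in (('M',[.4568,.3305,.1284]),('L',[.4243,.381,.1284])):
  p=np.array(p); print(nm,np.round(proj(w,p),1),np.round(proj(w,p-.046*np.array([-.3421,-.22,.9135])),1))
# mosaic for one view
o=np.hstack([cv2.resize(a['frame'][150:300,190:340],(384,384)),cv2.resize(w['frame'],(416,312))[:,:].__class__(np.vstack([cv2.resize(w['frame'],(416,312)),np.zeros((72,416,3),np.uint8)]).shape) if 0 else np.vstack([cv2.resize(w['frame'],(416,312)),np.zeros((72,416,3),np.uint8)])])
cv2.imwrite('pics/m13.png',o[:,:,::-1])
E
```

```text
{'clock': 33.85, 'tool_pos': [0.4569, 0.2852, 0.2167], 'eef_rot': [0.8693, -0.4778, 0.0663, -0.1077], 'opening': 0.4984, 'contact_force': [0.5874, -0.5399, -0.2925], 'q': [-0.6274, 0.5523, -0.0585, 2.0997, 0.2874, 0.2492, -1.9487]}
jaw deg -57.7 z [ 0.218  0.124 -0.968]
d mm [   6.3   49.8 -107.6] along axis -111.4 perp [-31.8  25.3  -5.9] rot fix [ 0.1   -0.132  0.006]
[([175.6, 134.3], 0.98), ([173.4, 206.2], 0.96)]
M [190.8 202.1] [165.5 208.9]
L [191.3 124.7] [166.2 142.4]
```

move_arm([
  [[-0.016,0.025,0,-0.016,0.015,-0.015,0.5],[0,0,0,-0.014,0.013,-0.015,0.5],[0,0,0,0.008,0.005,-0.021,0.5],[0,0,0,0,0,0,0.5]],
])

```text
clock: 34.45
tool_pos: [0.4419, 0.3103, 0.1654]
eef_rot: [0.866, -0.488, 0.062, -0.095]
contact_force: [0.0, -1.0, 0.6]
opening: 0.499
```

```bash
python3 c.py .4632 .335 .1091 -.3421 -.22 .9135
```

```text
{'clock': 34.55, 'tool_pos': [0.4418, 0.31, 0.1671], 'eef_rot': [0.8654, -0.4879, 0.062, -0.0956], 'opening': 0.5008, 'contact_force': [0.3294, -0.1587, -0.0704], 'q': [-0.7419, 0.6514, 0.0192, 2.1193, 0.2844, 0.1555, -2.0311]}
jaw deg -58.9 z [ 0.201  0.105 -0.974]
d mm [ 21.4  25.  -58. ] along axis -65.8 perp [-1.1 10.5  2.1] rot fix [ 0.118 -0.15   0.008]
```

move_arm([
  [[0,0,0.015,-0.001,0.01,0,0.5],[0,0,0,0.008,0.005,-0.02,0.5],[0,0,0,0.008,0.005,-0.02,0.5],[0,0,0,0,0,0,0.5]],
])

```text
clock: 34.95
tool_pos: [0.46, 0.3313, 0.1309]
eef_rot: [0.868, -0.482, 0.062, -0.1]
contact_force: [-0.1, -0.1, 0.1]
opening: 0.498
```

```bash
python3 c.py .4632 .335 .1091 -.3421 -.22 .9135
```

```text
{'clock': 35.05, 'tool_pos': [0.4597, 0.3307, 0.1324], 'eef_rot': [0.8679, -0.4824, 0.0626, -0.1003], 'opening': 0.5, 'contact_force': [0.0734, -0.5122, 0.0457], 'q': [-0.756, 0.7372, 0.0344, 2.0745, 0.2932, 0.1035, -2.0361]}
jaw deg -58.2 z [ 0.205  0.114 -0.972]
d mm [  3.5   4.3 -23.3] along axis -23.4 perp [-4.5 -0.9 -1.9] rot fix [ 0.11  -0.145  0.006]
```

move_arm([
  [[-0.01,0.016,0,-0.002,0.002,-0.012,0.5],[0,0,0,0.004,0.002,-0.011,0.5],[0,0,0,0,0,0,0.5]],
])

```text
clock: 35.35
tool_pos: [0.462, 0.3353, 0.1105]
eef_rot: [0.869, -0.483, 0.058, -0.093]
contact_force: [-0.0, -0.5, -0.8]
opening: 0.5
```

```bash
python3 c.py .4632 .335 .1091 -.3421 -.22 .9135
```

```text
{'clock': 35.45, 'tool_pos': [0.4619, 0.3352, 0.1111], 'eef_rot': [0.8687, -0.483, 0.0581, -0.0932], 'opening': 0.4989, 'contact_force': [0.404, -1.4125, 0.5285], 'q': [-0.7558, 0.7815, 0.0321, 2.0562, 0.2932, 0.0937, -2.0393]}
jaw deg -58.2 z [ 0.191  0.106 -0.976]
d mm [ 1.3 -0.2 -2. ] along axis -2.3 perp [ 0.5 -0.7  0. ] rot fix [ 0.118 -0.159  0.006]
```

Good. I'll grip, record the pose and extract.

move_arm([
  [[0,0,0,0,0,0,0.0],[0,0,0,0,0,0,0.0],[0,0,0,0,0,0,0.0],[0,0,0,0,0,0,0.0]],
], force=50)

```text
clock: 35.85
tool_pos: [0.4612, 0.3348, 0.1114]
eef_rot: [0.869, -0.483, 0.058, -0.093]
contact_force: [0.5, -0.5, -3.6]
opening: 0.282
```

```bash
cat > rec.py <<'E'
from h import *
import json
s=st(); json.dump({'t':list(map(float,s['tool_pos'])),'q':list(map(float,s['eef_rot']))},open('g.json','w'))
E
python3 rec.py
```

```text
{'clock': 35.85, 'tool_pos': [0.4612, 0.3348, 0.1114], 'eef_rot': [0.8688, -0.4829, 0.0579, -0.0927], 'opening': 0.282, 'contact_force': [0.4914, -0.5253, -3.6438], 'q': [-0.7559, 0.7805, 0.0319, 2.0574, 0.2931, 0.0945, -2.0393]}
```

move_arm([
  [[0,0,0,-0.004,-0.003,0.011,0.0],[0,0,0,-0.007,-0.004,0.018,0.0],[0,0,0,-0.007,-0.004,0.018,0.0],[0,0,0,-0.003,-0.002,0.012,0.0],[0,0,0,0,0,0.025,0.0]],
])

```text
clock: 36.35
tool_pos: [0.4356, 0.3176, 0.1963]
eef_rot: [0.869, -0.483, 0.057, -0.087]
contact_force: [0.3, -0.4, -2.0]
opening: 0.28
```

move_arm([
  [[-0.056,0.088,0,0.01,-0.035,0.012,0.0],[-0.056,0.088,0,0.012,-0.042,0,0.0],[-0.056,0.088,0,0.012,-0.042,0,0.0],[-0.056,0.088,0,0.012,-0.042,0,0.0],[0,0,0,0.012,-0.042,0,0.0]],
])

```text
clock: 36.85
tool_pos: [0.4916, 0.1199, 0.2167]
eef_rot: [0.876, -0.471, -0.048, 0.093]
contact_force: [0.1, 0.8, -2.8]
opening: 0.28
```

move_arm([
  [[0,0,0,0.012,-0.042,0,0.0],[0,0,0,0.012,-0.04,0,0.0],[0,0,0,0.01,-0.03,0,0.0],[0,0,0,0,0,0,0.0]],
])

```text
clock: 37.25
tool_pos: [0.5284, -0.0067, 0.2182]
eef_rot: [0.872, -0.478, -0.046, 0.094]
contact_force: [0.0, 0.1, -2.6]
opening: 0.282
```

```bash
python3 foot.py 1 .561 -.038
```

```text
{'clock': 37.35, 'tool_pos': [0.5274, -0.0012, 0.2181], 'eef_rot': [0.874, -0.4747, -0.0467, 0.0927], 'opening': 0.2846, 'contact_force': [-0.1952, -0.2608, -2.2575], 'q': [-0.0171, 0.6822, -0.2118, 1.7385, 0.2675, 0.9431, -1.371]}
jaw deg -57.0 z [-0.17  -0.118 -0.978]
foot [ 0.5283 -0.0011  0.1411] axis [ 0.012 -0.005  1.   ] rot fix [-0.005 -0.012  0.   ] need xy mm [ 32.7 -36.9] z above seat mm 102.1
```

move_arm([
  [[0,0,0,0.017,-0.02,0,0.0],[-0.004,-0.012,0,0.016,-0.017,0,0.0],[0,0,0,0,0,-0.02,0.0],[0,0,0,0,0,-0.02,0.0],[0,0,0,0,0,0,0.0]],
])

```text
clock: 37.85
tool_pos: [0.5609, -0.0286, 0.179]
eef_rot: [0.878, -0.469, -0.041, 0.088]
contact_force: [-0.4, -0.7, -1.7]
opening: 0.283
```

```bash
python3 foot.py 1 .561 -.038
```

```text
{'clock': 37.95, 'tool_pos': [0.5623, -0.0283, 0.181], 'eef_rot': [0.8778, -0.4695, -0.0391, 0.0866], 'opening': 0.278, 'contact_force': [-0.3317, -0.3461, -1.8446], 'q': [0.0242, 0.763, -0.2006, 1.6837, 0.2998, 0.8954, -1.3259]}
jaw deg -56.2 z [-0.15  -0.115 -0.982]
foot [ 0.5646 -0.0278  0.1039] axis [-0.006 -0.009  1.   ] rot fix [-0.009  0.006  0.   ] need xy mm [ -3.6 -10.2] z above seat mm 64.9
```

move_arm([
  [[-0.008,0.006,0,-0.004,-0.009,0,0.0],[0,0,0,0,-0.001,-0.015,0.0],[0,0,0,0,0,0,0.0]],
])

```text
clock: 38.25
tool_pos: [0.559, -0.0375, 0.169]
eef_rot: [0.878, -0.468, -0.038, 0.091]
contact_force: [0.0, -0.8, -2.3]
opening: 0.279
```

```bash
python3 foot.py 1 .561 -.038
```

```text
{'clock': 38.35, 'tool_pos': [0.5603, -0.0376, 0.1702], 'eef_rot': [0.8781, -0.4685, -0.0366, 0.09], 'opening': 0.2804, 'contact_force': [0.1032, 0.6144, -3.2341], 'q': [0.0295, 0.7749, -0.191, 1.6995, 0.3151, 0.8679, -1.3266]}
jaw deg -56.1 z [-0.149 -0.124 -0.981]
foot [ 0.5627 -0.0377  0.0932] axis [-0.007 -0.001  1.   ] rot fix [-0.001  0.007  0.   ] need xy mm [-1.7 -0.3] z above seat mm 54.2
```

move_arm([
  [[0,0.006,0,-0.003,0,-0.012,0.0],[0,0,0,-0.001,0,-0.012,0.0],[0,0,0,0,0,-0.01,0.0],[0,0,0,0,0,0,0.0]],
])

```text
clock: 38.75
tool_pos: [0.5572, -0.0377, 0.1353]
eef_rot: [0.878, -0.468, -0.038, 0.091]
contact_force: [0.7, 0.1, -2.7]
opening: 0.283
```

```bash
python3 foot.py 1 .561 -.038
```

```text
{'clock': 38.85, 'tool_pos': [0.5575, -0.0375, 0.1363], 'eef_rot': [0.878, -0.4685, -0.0376, 0.0904], 'opening': 0.2815, 'contact_force': [0.6343, -0.4417, -1.8566], 'q': [0.022, 0.8212, -0.1781, 1.7275, 0.3336, 0.7969, -1.3487]}
jaw deg -56.1 z [-0.151 -0.124 -0.981]
foot [ 0.5597 -0.0376  0.0592] axis [-0.005 -0.001  1.   ] rot fix [-0.001  0.005  0.   ] need xy mm [ 1.3 -0.4] z above seat mm 20.2
```

move_arm([
  [[0,0.004,0,0.001,0,-0.008,0.0],[0,0,0,0,0,-0.007,0.0],[0,0,0,0,0,0,0.0]],
])

```text
clock: 39.15
tool_pos: [0.5597, -0.038, 0.1208]
eef_rot: [0.878, -0.469, -0.038, 0.091]
contact_force: [0.2, 0.7, -2.4]
opening: 0.281
```

```bash
python3 foot.py 1 .561 -.038
```

```text
{'clock': 39.25, 'tool_pos': [0.5597, -0.0378, 0.1213], 'eef_rot': [0.8779, -0.4685, -0.0382, 0.091], 'opening': 0.2833, 'contact_force': [0.5291, -0.7646, -2.1949], 'q': [0.019, 0.8463, -0.1723, 1.7262, 0.3406, 0.7751, -1.3551]}
jaw deg -56.1 z [-0.152 -0.124 -0.981]
foot [ 0.5618 -0.038   0.0443] axis [-0.003 -0.001  1.   ] rot fix [-0.001  0.003  0.   ] need xy mm [-0.8 -0. ] z above seat mm 5.3
```

move_arm([
  [[0,0,0,-0.001,0,-0.005,0.0],[0,0,0,0,0,-0.003,0.0]],
])

```text
clock: 39.45
tool_pos: [0.5604, -0.038, 0.1154]
eef_rot: [0.878, -0.469, -0.036, 0.09]
contact_force: [-3.0, 0.4, 27.5]
opening: 0.282
```

```bash
python3 foot.py 1 .561 -.038
```

```text
{'clock': 39.55, 'tool_pos': [0.5603, -0.0379, 0.1156], 'eef_rot': [0.8779, -0.4688, -0.0362, 0.0903], 'opening': 0.2802, 'contact_force': [-0.5504, -0.3605, 10.4827], 'q': [0.0167, 0.8539, -0.1685, 1.7308, 0.3457, 0.7591, -1.361]}
jaw deg -56.1 z [-0.148 -0.125 -0.981]
foot [ 0.5627 -0.0381  0.0385] axis [-0.008 -0.     1.   ] rot fix [-0.     0.008  0.   ] need xy mm [-1.7  0.1] z above seat mm -0.5
```

move_arm([
  [[0,0,0,0,0,0,0.5],[0,0,0,0,0,0,0.5],[0,0,0,0,0,0,0.5],[0,0,0,0.002,0.001,0.02,0.5],[0,0,0,0.002,0.001,0.04,0.5]],
], force=40)

```text
clock: 40.05
tool_pos: [0.5599, -0.0354, 0.1728]
eef_rot: [0.878, -0.468, -0.041, 0.093]
contact_force: [1.0, 0.4, 0.3]
opening: 0.502
```

move_arm([
  [[0,0,0,0,0,0.04,0.5],[0,0,0,-0.016,0.042,0,0.5],[0,0,0,-0.016,0.042,0,0.5],[0,0,0,-0.016,0.042,0,0.5],[0.056,-0.088,0,-0.016,0.042,0,0.5]],
])

```text
clock: 40.55
tool_pos: [0.5003, 0.1314, 0.2176]
eef_rot: [0.877, -0.478, -0.011, 0.044]
contact_force: [1.0, 0.7, -1.2]
opening: 0.499
```

move_arm([
  [[0.056,-0.088,0,-0.016,0.042,0,0.5],[0.056,-0.088,0,-0.016,0.042,0,0.5],[0.04,-0.06,0,-0.016,0.042,0,0.5],[0,0,0,-0.016,0.042,0,0.5],[0,0,0,-0.016,0.04,0,0.5]],
])

```text
clock: 41.05
tool_pos: [0.4133, 0.3453, 0.2177]
eef_rot: [0.873, -0.478, 0.057, -0.085]
contact_force: [0.5, 1.5, 0.2]
opening: 0.498
```

move_arm([
  [[0,0,0,0,0,0,0.5]],
])

```text
clock: 41.15
tool_pos: [0.4091, 0.3534, 0.2178]
eef_rot: [0.875, -0.472, 0.055, -0.087]
contact_force: [-0.4, 0.1, 0.4]
opening: 0.496
```

```bash
python3 c.py .4287 .3853 .1094 -.3421 -.22 .9135; python3 stem.py
```

```text
{'clock': 41.25, 'tool_pos': [0.4121, 0.3464, 0.2174], 'eef_rot': [0.8734, -0.4762, 0.0567, -0.0846], 'opening': 0.5031, 'contact_force': [0.1554, -0.2283, 0.3534], 'q': [-0.7906, 0.5614, -0.0531, 2.0497, 0.2876, 0.3524, -2.0923]}
jaw deg -57.3 z [ 0.18   0.094 -0.979]
d mm [  16.6   38.9 -108. ] along axis -112.9 perp [-22.   14.   -4.9] rot fix [ 0.13  -0.171  0.007]
[([159.9, 221.2], 0.94)]
topR [178.6 377.6]
topM [178.6 300.8]
collarR [153.  359.7]
```

move_arm([
  [[0,0,0,-0.018,0.014,-0.015,0.5],[0,0,0,0.002,0.004,-0.015,0.5],[0,0,0,0.007,0.005,-0.016,0.5],[0,0,0,0.007,0.005,-0.016,0.5],[0,0,0,0,0,0,0.5]],
])

```text
clock: 41.85
tool_pos: [0.4192, 0.3613, 0.1541]
eef_rot: [0.867, -0.488, 0.06, -0.082]
contact_force: [0.1, -0.1, -0.3]
opening: 0.503
```

```bash
python3 c.py .4287 .3853 .1094 -.3421 -.22 .9135; python3 - <<'E'
from h import *
w=snap('wrist'); print(r.find_in(w,'arbor1')[:2]); p=np.array([.4243,.381,.1284]); print(proj(w,p),proj(w,p-.046*np.array([-.3421,-.22,.9135])))
E
```

```text
{'clock': 41.95, 'tool_pos': [0.4188, 0.3614, 0.1556], 'eef_rot': [0.8671, -0.4874, 0.0603, -0.0831], 'opening': 0.5012, 'contact_force': [0.6312, 0.7532, 0.5993], 'q': [-0.858, 0.6879, 0.0258, 2.0621, 0.3116, 0.2127, -2.1626]}
jaw deg -58.8 z [ 0.185  0.085 -0.979]
d mm [  9.9  23.9 -46.2] along axis -50.8 perp [-7.5 12.7  0.2] rot fix [ 0.137 -0.165  0.012]
[{'centre': [184.1, 225.8], 'score': 0.93}]
(np.float64(214.88054201066302), np.float64(227.86458107505533)) (np.float64(175.3086252986098), np.float64(230.46429050757564))
```

move_arm([
  [[0.01,0.0,0.02,-0.007,0.013,0,0.5],[0,0,0,0.006,0.004,-0.016,0.5],[0,0,0,0.006,0.004,-0.016,0.5],[0,0,0,0,0,0,0.5]],
])

```text
clock: 42.45
tool_pos: [0.4223, 0.388, 0.1274]
eef_rot: [0.873, -0.476, 0.056, -0.094]
contact_force: [-0.5, -0.4, -0.2]
opening: 0.498
```

```bash
python3 c.py .4287 .3853 .1094 -.3421 -.22 .9135
```

```text
{'clock': 42.55, 'tool_pos': [0.4224, 0.3875, 0.1286], 'eef_rot': [0.8723, -0.4765, 0.056, -0.0938], 'opening': 0.4992, 'contact_force': [0.152, -0.9863, 0.8876], 'q': [-0.8809, 0.7509, 0.0319, 2.0364, 0.3177, 0.1547, -2.1689]}
jaw deg -57.3 z [ 0.187  0.11  -0.976]
d mm [  6.3  -2.2 -19.2] along axis -19.2 perp [-0.3 -6.4 -1.7] rot fix [ 0.114 -0.163  0.003]
```

move_arm([
  [[0,0,0,0.002,-0.005,-0.008,0.5],[0,0,0,0.004,0.002,-0.01,0.5],[0,0,0,0,0,0,0.5]],
])

```text
clock: 42.85
tool_pos: [0.4286, 0.3847, 0.1115]
eef_rot: [0.872, -0.476, 0.056, -0.095]
contact_force: [-0.6, -0.4, -0.2]
opening: 0.502
```

```bash
python3 c.py .4287 .3853 .1094 -.3421 -.22 .9135
```

```text
{'clock': 42.95, 'tool_pos': [0.4284, 0.3845, 0.1121], 'eef_rot': [0.8723, -0.4762, 0.0562, -0.0952], 'opening': 0.5003, 'contact_force': [0.1126, -0.5086, -0.6224], 'q': [-0.8749, 0.7838, 0.0437, 2.0403, 0.3267, 0.1127, -2.1676]}
jaw deg -57.3 z [ 0.189  0.112 -0.976]
d mm [ 0.3  0.8 -2.7] along axis -2.7 perp [-0.7  0.2 -0.2] rot fix [ 0.112 -0.161  0.003]
```

move_arm([
  [[0,0,0,0,0,0,0.0],[0,0,0,0,0,0,0.0],[0,0,0,0,0,0,0.0],[0,0,0,0,0,0,0.0]],
], force=50)

```text
clock: 43.35
tool_pos: [0.4279, 0.3846, 0.1123]
eef_rot: [0.872, -0.476, 0.056, -0.095]
contact_force: [-0.2, 0.3, -2.5]
opening: 0.285
```

```bash
python3 rec.py
```

```text
{'clock': 43.35, 'tool_pos': [0.4279, 0.3846, 0.1123], 'eef_rot': [0.8725, -0.4761, 0.0559, -0.095], 'opening': 0.2849, 'contact_force': [-0.1911, 0.301, -2.519], 'q': [-0.8751, 0.7832, 0.0429, 2.0408, 0.3266, 0.1133, -2.1676]}
```

move_arm([
  [[0,0,0,-0.004,-0.003,0.011,0.0],[0,0,0,-0.007,-0.004,0.018,0.0],[0,0,0,-0.007,-0.004,0.018,0.0],[0,0,0,-0.003,-0.002,0.012,0.0],[0,0,0,0,0,0.025,0.0]],
])

```text
clock: 43.85
tool_pos: [0.4026, 0.367, 0.197]
eef_rot: [0.873, -0.476, 0.055, -0.089]
contact_force: [0.1, 0.1, -2.7]
opening: 0.282
```

move_arm([
  [[-0.056,0.088,0,0.01,-0.035,0.012,0.0],[-0.056,0.088,0,0.015,-0.042,0,0.0],[-0.056,0.088,0,0.018,-0.042,0,0.0],[-0.056,0.088,0,0.018,-0.042,0,0.0],[0,0,0,0.018,-0.042,0,0.0]],
])

```text
clock: 44.35
tool_pos: [0.4778, 0.1703, 0.2174]
eef_rot: [0.88, -0.464, -0.052, 0.09]
contact_force: [0.8, 0.9, -3.4]
opening: 0.28
```

move_arm([
  [[0,0,0,0.018,-0.042,0,0.0],[0,0,0,0.018,-0.04,0,0.0],[0,0,0,0.015,-0.03,0,0.0],[0,0,0,0,0,0,0.0]],
])

```text
clock: 44.75
tool_pos: [0.5336, 0.0429, 0.2188]
eef_rot: [0.876, -0.47, -0.049, 0.091]
contact_force: [-0.0, -0.3, -3.0]
opening: 0.279
```

```bash
python3 foot.py 0 .5615 .0215
```

```text
{'clock': 44.85, 'tool_pos': [0.5318, 0.0486, 0.2187], 'eef_rot': [0.878, -0.4674, -0.051, 0.0897], 'opening': 0.2826, 'contact_force': [-0.5882, 0.6849, -2.6891], 'q': [-0.0756, 0.6963, -0.2481, 1.705, 0.2609, 0.974, -1.4325]}
jaw deg -56.1 z [-0.173 -0.11  -0.979]
foot [0.533  0.0493 0.1405] axis [ 0.014 -0.006  1.   ] rot fix [-0.006 -0.014  0.   ] need xy mm [ 28.5 -27.8] z above seat mm 101.5
```

move_arm([
  [[-0.005,-0.012,0,0.014,-0.015,0,0.0],[0,0,0,0.014,-0.013,0,0.0],[0,0,0,0,0,-0.02,0.0],[0,0,0,0,0,-0.02,0.0],[0,0,0,0,0,0,0.0]],
])

```text
clock: 45.35
tool_pos: [0.5614, 0.0265, 0.1795]
eef_rot: [0.881, -0.463, -0.043, 0.086]
contact_force: [-0.9, -0.0, -2.6]
opening: 0.281
```

```bash
python3 foot.py 0 .5615 .0215
```

```text
{'clock': 45.45, 'tool_pos': [0.5626, 0.027, 0.1815], 'eef_rot': [0.8813, -0.4629, -0.0418, 0.085], 'opening': 0.2835, 'contact_force': [-0.436, -0.4918, -2.5965], 'q': [-0.0461, 0.769, -0.2328, 1.669, 0.2974, 0.9173, -1.4014]}
jaw deg -55.4 z [-0.152 -0.111 -0.982]
foot [0.5654 0.0278 0.1033] axis [-0.006 -0.006  1.   ] rot fix [-0.006  0.006  0.   ] need xy mm [-3.9 -6.3] z above seat mm 64.3
```

move_arm([
  [[-0.005,0.008,0,-0.005,-0.006,-0.01,0.0],[0,0,0,-0.001,0,-0.014,0.0],[0,0,0,0,0,0,0.0]],
])

```text
clock: 45.75
tool_pos: [0.5573, 0.0217, 0.1589]
eef_rot: [0.882, -0.462, -0.043, 0.088]
contact_force: [-0.7, 0.3, -1.9]
opening: 0.281
```

```bash
python3 foot.py 0 .5615 .0215
```

```text
{'clock': 45.85, 'tool_pos': [0.5584, 0.0216, 0.1602], 'eef_rot': [0.8815, -0.4621, -0.0414, 0.0875], 'opening': 0.2859, 'contact_force': [0.2262, -0.1984, -2.339], 'q': [-0.0461, 0.7938, -0.2225, 1.6972, 0.3142, 0.868, -1.4116]}
jaw deg -55.3 z [-0.154 -0.116 -0.981]
foot [0.5611 0.022  0.0819] axis [-0.004 -0.002  1.   ] rot fix [-0.002  0.004  0.   ] need xy mm [ 0.4 -0.5] z above seat mm 42.9
```

move_arm([
  [[0,0.004,0,0,-0.0005,-0.01,0.0],[0,0,0,-0.001,0,-0.01,0.0],[0,0,0,-0.001,0,-0.008,0.0],[0,0,0,0,0,0,0.0]],
])

```text
clock: 46.25
tool_pos: [0.5577, 0.0211, 0.1314]
eef_rot: [0.882, -0.462, -0.042, 0.087]
contact_force: [0.7, 0.2, -3.1]
opening: 0.281
```

```bash
python3 foot.py 0 .5615 .0215
```

```text
{'clock': 46.35, 'tool_pos': [0.5579, 0.0212, 0.1322], 'eef_rot': [0.8815, -0.4622, -0.0416, 0.0872], 'opening': 0.2814, 'contact_force': [-0.7596, -0.1769, -2.6071], 'q': [-0.0515, 0.8332, -0.2117, 1.7152, 0.3298, 0.8114, -1.4274]}
jaw deg -55.3 z [-0.154 -0.115 -0.981]
foot [0.5605 0.0217 0.054 ] axis [-0.004 -0.002  1.   ] rot fix [-0.002  0.004  0.   ] need xy mm [ 1.  -0.2] z above seat mm 15.0
```

move_arm([
  [[0,0.003,0,0.001,0,-0.007,0.0],[0,0,0,0,0,-0.005,0.0],[0,0,0,0,0,0,0.0]],
])

```text
clock: 46.65
tool_pos: [0.5595, 0.0213, 0.1197]
eef_rot: [0.881, -0.462, -0.042, 0.088]
contact_force: [0.4, 0.6, -1.8]
opening: 0.283
```

move_arm([
  [[0,0,0,0,0,-0.003,0.0],[0,0,0,0,0,-0.002,0.0]],
])

```text
clock: 46.85
tool_pos: [0.5601, 0.0213, 0.1168]
eef_rot: [0.881, -0.462, -0.042, 0.088]
contact_force: [-3.6, 0.2, 23.9]
opening: 0.281
```

```bash
python3 foot.py 0 .5615 .0215
```

```text
{'clock': 46.95, 'tool_pos': [0.5601, 0.0213, 0.1169], 'eef_rot': [0.8814, -0.4623, -0.0416, 0.0876], 'opening': 0.2774, 'contact_force': [-1.5136, -0.2607, 11.925], 'q': [-0.0552, 0.8582, -0.2054, 1.7148, 0.3379, 0.7877, -1.4348]}
jaw deg -55.3 z [-0.154 -0.116 -0.981]
foot [0.5627 0.0217 0.0386] axis [-0.004 -0.002  1.   ] rot fix [-0.002  0.004  0.   ] need xy mm [-1.2 -0.2] z above seat mm -0.4
```

All three are in. I'll release, rise, level the tool, and go above the push tab, checking the load on the way.

move_arm([
  [[0,0,0,0,0,0,0.5],[0,0,0,0,0,0,0.5],[0,0,0,0,0,0,0.5],[0,0,0,0.002,0.001,0.02,0.5],[0,0,0,0.002,0.001,0.04,0.5]],
], force=40)

```text
clock: 47.45
tool_pos: [0.561, 0.0227, 0.1748]
eef_rot: [0.881, -0.462, -0.045, 0.09]
contact_force: [0.5, 0.1, -0.5]
opening: 0.498
```

move_arm([
  [[0,0,0,0,0,0.04,0.5],[0.058,-0.077,0,0,0,0.03,0.5],[0.058,-0.077,0,0,-0.01,0,0.5],[0,0,-0.125,0,-0.03,0,0.5],[0,0,-0.125,0,-0.035,0,0.5]],
])

```text
clock: 47.95
tool_pos: [0.5644, -0.0458, 0.2524]
eef_rot: [0.822, -0.569, 0.001, -0.005]
contact_force: [0.6, 0.9, 0.6]
opening: 0.502
```

move_arm([
  [[0,0,-0.125,0,-0.04,0,0.5],[0,0,-0.125,0,-0.04,0,0.5],[0,0,-0.11,0,-0.04,0,0.5],[0,0,0,0,0,0,0.5]],
])

```text
clock: 48.35
tool_pos: [0.5623, -0.1767, 0.2525]
eef_rot: [-0.698, 0.716, -0.004, 0.003]
contact_force: [-0.6, -0.4, -0.0]
opening: 0.501
```

```bash
python3 w.py; python3 - <<'E'
from h import *
from m import show
w=snap('wrist','w14.png');a=snap('scene','s14.png');b=snap('top','t14.png')
show('tab top',b,(18,110,60),(35,255,255),20,.091)
show('tab wr',w,(18,110,60),(35,255,255),200,.091)
show('tab sc',a,(18,110,60),(35,255,255),20,.091)
o=np.hstack([cv2.resize(w['frame'],(400,300)),cv2.resize(a['frame'][150:300,190:390],(400,300),interpolation=cv2.INTER_CUBIC)])
cv2.imwrite('pics/m14.png',o[:,:,::-1])
E
```

```text
{'clock': 48.45, 'tool_pos': [0.5633, -0.1697, 0.2525], 'eef_rot': [-0.7022, 0.7119, -0.0022, 0.0052], 'opening': 0.5001, 'contact_force': [-0.2313, 0.4679, 0.315], 'q': [0.3027, 0.6306, -0.1449, 1.6872, 0.1083, 0.8223, -1.4722]}
jaw deg -90.8 z [ 0.01   0.004 -1.   ]
tab top px [303. 165.] ctr 555.2 -170.9 wh [40. 12.] ang 4.6
tab top px [257. 149.] ctr 609.0 -34.4 wh [57.6 12.6] ang 88.8
tab top px [271. 144.] ctr 625.5 -75.8 wh [12.2 22.2] ang 88.4
tab top px [257. 121.] ctr 699.9 -33.4 wh [21.5 48.5] ang 88.6
tab wr px [401. 367.] ctr 299.7 -360.1 wh [ 27.  175.6] ang 0.0
tab wr px [367. 322.] ctr 377.5 -300.0 wh [78.1 14.3] ang 2.8
tab wr px [261. 168.] ctr 565.6 -173.7 wh [ 6.8 41.4] ang 89.7
tab wr px [132. 115.] ctr 618.6 -50.2 wh [58.2 21.5] ang 88.8
tab wr px [190.  92.] ctr 637.8 -107.6 wh [21.  53.6] ang 0.1
tab wr px [183.  19.] ctr 700.0 -107.1 wh [40.1 21.8] ang 16.3
tab wr px [115.  13.] ctr 708.9 -46.5 wh [30.6 21.8] ang 21.5
tab sc px [269. 258.] ctr 723.8 -102.7 wh [47.4 22. ] ang 26.3
tab sc px [290. 249.] ctr 724.8 -41.9 wh [47.9 22.8] ang 24.5
tab sc px [255. 237.] ctr 656.1 -105.2 wh [23.9 58.1] ang 1.8
tab sc px [272. 221.] ctr 635.1 -45.7 wh [59.3 24.2] ang 89.3
tab sc px [477.  20.] ctr 150.8 1223.2 wh [157.9 410.1] ang 90.0
tab sc px [452.  41.] ctr 166.6 998.5 wh [125.4 585. ] ang 89.8
```

View pics/m14.png

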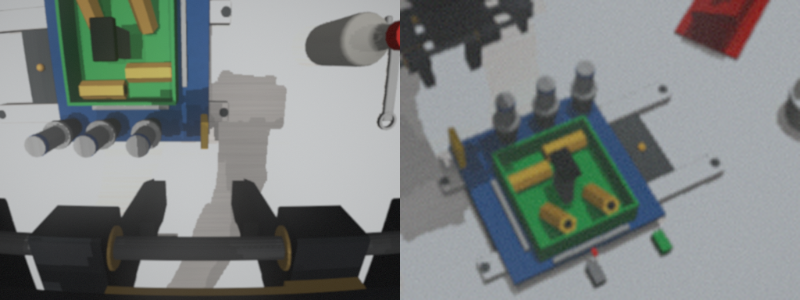

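The load is complete: three upright arbors at (135–145, 40–140) in the wrist view, and four nuts in the tray. Now I'll triangulate pointer and green block to get the travel needed.

```bash
python3 - <<'E'
from h import *
a=snap('scene');b=snap('top'); 
def blob(s,ranges,near,z,mx):
    hsv=cv2.cvtColor(cv2.GaussianBlur(s['frame'],(3,3),0),cv2.COLOR_RGB2HSV); m=0
    for lo,hi in ranges: m=m|cv2.inRange(hsv,lo,hi)
    n,l,stt,ce=cv2.connectedComponentsWithStats(m)
    L=[(np.linalg.norm(at(s,ce[i][::-1],z)[:2]-near),ce[i][::-1],int(stt[i,4])) for i in range(1,n) if stt[i,4]<mx]
    return min(L,key=lambda t:t[0])
def tri(p,q):
    o1,d1=ray(a,p);o2,d2=ray(b,q); t=np.linalg.lstsq(np.c_[d1,-d2],o2-o1,rcond=None)[0]
    return (o1+t[0]*d1+o2+t[1]*d2)/2, np.linalg.norm(o1+t[0]*d1-o2-t[1]*d2)
for n,rg,near in(('red',[((0,100,60),(8,255,255)),((172,100,60),(180,255,255))],(.77,-.06)),('green',[((40,80,40),(85,255,255))],(.79,.03))):
    p=blob(a,rg,near,.035,200);q=blob(b,rg,near,.035,200); print(n,p,q,tri(p[1],q[1]))
E
```

```text
red (np.float64(0.010253443716998559), array([275.33333333, 286.88888889]), 9) (np.float64(0.3293097394693282), array([118.28571429, 365.57142857]), 70) (array([ 0.74151829, -0.22820923,  0.21989335]), np.float64(0.2784687122880185))
green (np.float64(0.01406215841021129), array([270.33870968, 320.41935484]), 62) (np.float64(0.014154832847135144), array([103.84615385, 238.        ]), 39) (array([0.78536103, 0.0244733 , 0.01274816]), np.float64(0.001144101763878975))
```

move_arm([
  [[0,0,0,-0.003,-0.003,-0.045,0.5],[0,0,0,0,0,-0.045,0.5],[0,0,0,0,0,-0.03,0.5],[0,0,0,0,0,0,0.5]],
])

```text
clock: 49.2
tool_pos: [0.5636, -0.1683, 0.1319]
eef_rot: [-0.705, 0.709, -0.005, 0.008]
contact_force: [-0.5, 0.1, 0.8]
opening: 0.502
```

```bash
python3 c.py .560 -.173 .089; python3 - <<'E'
from h import *
from m import show
w=snap('wrist'); show('tab wr',w,(18,110,60),(35,255,255),200,.091)
E
```

```text
{'clock': 49.3, 'tool_pos': [0.5663, -0.169, 0.1355], 'eef_rot': [-0.7051, 0.709, -0.0083, 0.0102], 'opening': 0.5006, 'contact_force': [-0.4622, 0.7008, 0.3957], 'q': [0.2855, 0.7897, -0.1195, 1.7939, 0.1497, 0.5414, -1.5017]}
jaw deg -90.3 z [ 0.026  0.003 -1.   ]
d mm [ -6.3  -4.  -46.5] along axis -46.5 perp [-6.3 -4.   0. ] rot fix [-0.003  0.026  0.   ]
tab wr px [389. 368.] ctr 441.0 -278.5 wh [127.5  16.9] ang 89.9
tab wr px [141. 321.] ctr 487.4 -87.1 wh [ 6.5 45.3] ang 83.4
tab wr px [366. 321.] ctr 487.4 -249.5 wh [48.7 11.2] ang 7.6
tab wr px [259. 218.] ctr 567.8 -173.7 wh [ 8.2 47.8] ang 89.6
tab wr px [ 74. 138.] ctr 621.0 -58.8 wh [59.9 20.5] ang 89.1
tab wr px [152. 105.] ctr 638.5 -110.6 wh [20.5 50.3] ang 0.3
tab wr px [146.  12.] ctr 686.1 -112.6 wh [24.  16.4] ang 87.6
```

move_arm([
  [[0,0.026,0,-0.004,-0.004,-0.018,0.5],[0,0,0,0,0,-0.018,0.5],[0,0,0,0,0,-0.008,0.5],[0,0,0,0,0,0,0.5]],
])

```text
clock: 49.85
tool_pos: [0.5658, -0.1756, 0.0945]
eef_rot: [-0.705, 0.71, -0.003, 0.003]
contact_force: [0.4, -0.3, -0.5]
opening: 0.503
```

```bash
python3 c.py .560 -.173 .089; python3 - <<'E'
from h import *
a=snap('scene')
for z in(.025,.035,.045): print(z,at(a,(275.3,286.9),z).round(4))
E
```

```text
{'clock': 49.95, 'tool_pos': [0.5664, -0.1756, 0.0955], 'eef_rot': [-0.7046, 0.7096, -0.0041, 0.0032], 'opening': 0.5011, 'contact_force': [0.6976, 0.1251, -0.6215], 'q': [0.2821, 0.8581, -0.1024, 1.7922, 0.1635, 0.4889, -1.5066]}
jaw deg -90.4 z [ 0.01  -0.001 -1.   ]
d mm [-6.4  2.6 -6.5] along axis -6.5 perp [-6.4  2.6  0. ] rot fix [ 0.001  0.01  -0.   ]
0.025 [ 0.7618 -0.0664  0.025 ]
0.035 [ 0.7651 -0.069   0.035 ]
0.045 [ 0.7684 -0.0716  0.045 ]
```

move_arm([
  [[0,0.008,0,-0.003,0.002,-0.005,0.5],[0,0,0,0,0,0,0.0],[0,0,0,0,0,0,0.0],[0,0,0,0,0,0,0.0],[0,0,0,0,0,0,0.0]],
], force=20)

```text
clock: 50.5
tool_pos: [0.5644, -0.1735, 0.0921]
eef_rot: [-0.705, 0.709, -0.003, 0.001]
contact_force: [0.2, 0.1, 1.2]
opening: 0.159
```

move_arm([
  [[0,0,0,0,0,0,0.0],[0,0,0,0,0,0,0.0]],
])

```text
clock: 50.7
tool_pos: [0.5644, -0.1733, 0.0921]
eef_rot: [-0.705, 0.709, -0.002, 0.001]
contact_force: [-0.8, 0.3, -1.0]
opening: 0.111
```

```bash
python3 w.py
```

```text
{'clock': 50.8, 'tool_pos': [0.5644, -0.1733, 0.0922], 'eef_rot': [-0.7048, 0.7094, -0.0024, 0.0012], 'opening': 0.1128, 'contact_force': [0.038, -0.1724, -1.2025], 'q': [0.2766, 0.8625, -0.0996, 1.7967, 0.1641, 0.485, -1.5107]}
jaw deg -90.4 z [ 0.005 -0.002 -1.   ]
```

move_arm([
  [[0,0,0,0,0.005,0,0.0],[0,0,0,0,0.008,0,0.0],[0,0,0,0,0.01,0,0.0],[0,0,0,0,0.01,0,0.0],[0,0,0,0,0.01,0,0.0]],
])

```text
clock: 51.3
tool_pos: [0.5647, -0.1312, 0.0922]
eef_rot: [-0.703, 0.711, -0.004, 0.0]
contact_force: [1.3, -1.3, -2.2]
opening: 0.111
```

move_arm([
  [[0,0,0,0,0.01,0,0.0],[0,0,0,0,0.01,0,0.0],[0,0,0,0,0.008,0,0.0],[0,0,0,0,0.005,0,0.0],[0,0,0,0,0,0,0.0]],
])

```text
clock: 51.8
tool_pos: [0.5649, -0.0941, 0.0922]
eef_rot: [-0.705, 0.71, -0.005, -0.0]
contact_force: [0.7, -2.6, -2.4]
opening: 0.112
```

```bash
python3 w.py
```

```text
{'clock': 51.9, 'tool_pos': [0.5649, -0.0941, 0.0922], 'eef_rot': [-0.7044, 0.7097, -0.005, 0.0], 'opening': 0.1086, 'contact_force': [0.6018, -2.5307, -3.2806], 'q': [0.1203, 0.847, -0.0677, 1.855, 0.1357, 0.4367, -1.6255]}
jaw deg -90.4 z [ 0.007 -0.007 -1.   ]
```

Travelled 79 mm. From here I'll feel for the detent in small steps.

move_arm([
  [[0,0,0,0,0.005,0,0.0],[0,0,0,0,0.003,0,0.0]],
])

```text
clock: 52.1
tool_pos: [0.5649, -0.0937, 0.0922]
eef_rot: [-0.702, 0.712, -0.008, -0.003]
contact_force: [0.9, -6.4, -3.3]
opening: 0.116
```

move_arm([
  [[0,0,0,0,0.0025,0,0.0]],
])

```text
clock: 52.2
tool_pos: [0.5649, -0.0937, 0.0922]
eef_rot: [-0.701, 0.713, -0.01, -0.004]
contact_force: [0.9, -5.6, -3.3]
opening: 0.112
```

move_arm([
  [[0,0,0,0,0.0025,0,0.0]],
])

```text
clock: 52.3
tool_pos: [0.5649, -0.0937, 0.0922]
eef_rot: [-0.701, 0.713, -0.011, -0.005]
contact_force: [1.7, -6.4, -2.9]
opening: 0.112
```

move_arm([
  [[0,0,0,0,0.0015,0,0.0]],
])

```text
clock: 52.4
tool_pos: [0.5649, -0.0938, 0.0922]
eef_rot: [-0.7, 0.714, -0.011, -0.005]
contact_force: [0.8, -3.8, -2.1]
opening: 0.109
```

```bash
python3 w.py
```

```text
{'clock': 52.5, 'tool_pos': [0.5649, -0.0938, 0.0922], 'eef_rot': [-0.7002, 0.7138, -0.0114, -0.0053], 'opening': 0.1076, 'contact_force': [1.7499, -5.5969, -2.8162], 'q': [0.0977, 0.8462, -0.0453, 1.8597, 0.1371, 0.4298, -1.6467]}
jaw deg -91.1 z [ 0.008 -0.024 -1.   ]
```

```bash
python3 - <<'E'
from h import *
from pal import pal
a=snap('scene','s15.png'); w=snap('wrist','w15.png')
hsv=cv2.cvtColor(a['frame'],cv2.COLOR_RGB2HSV)
m=cv2.inRange(hsv,(0,100,60),(8,255,255))|cv2.inRange(hsv,(172,100,60),(180,255,255))
n,l,s_,c=cv2.connectedComponentsWithStats(m)
for i in range(1,n):
    P=at(a,c[i][::-1],.035)
    if s_[i,4]>3 and .7<P[0]<.85 and -.15<P[1]<.15: print('red',c[i],s_[i,4],P.round(4))
pal(a,'scene')
cv2.imwrite('pics/m15.png',np.hstack([cv2.resize(w['frame'],(400,300)),cv2.resize(a['frame'][150:300,190:390],(400,300),interpolation=cv2.INTER_CUBIC)])[:,:,::-1])
E
```

```text
red [313.09090909 263.36363636] 11 [0.7665 0.0091 0.035 ]
scene deck [[603.2, 824.0], [137.8, 274.3]] 31.208660125732422
scene lip [602.6 735.6] [21.4 69.6] 2.4
```

The pallet is at about 85 mm travel by the pointer, and the resistance of about 5–6 N matches the detent hump. I'll push with slightly larger steps.

move_arm([
  [[0.015,0,0.012,0,0.008,0,0.0],[0,0,0,0,0.008,0,0.0]],
], force=35)

```text
clock: 52.9
tool_pos: [0.565, -0.0869, 0.0922]
eef_rot: [-0.702, 0.712, -0.01, -0.003]
contact_force: [1.8, -4.4, -3.9]
opening: 0.107
```

```bash
python3 w.py
```

```text
{'clock': 53.0, 'tool_pos': [0.565, -0.0832, 0.0922], 'eef_rot': [-0.703, 0.7111, -0.0085, -0.002], 'opening': 0.1093, 'contact_force': [1.3777, -0.8321, -1.0158], 'q': [0.0892, 0.845, -0.0541, 1.8633, 0.1326, 0.4274, -1.6494]}
jaw deg -90.7 z [ 0.009 -0.015 -1.   ]
```

move_arm([
  [[0,0,0,0,0.003,0,0.0]],
])

```text
clock: 53.1
tool_pos: [0.565, -0.0801, 0.0922]
eef_rot: [-0.703, 0.711, -0.008, -0.002]
contact_force: [1.0, -1.3, -1.6]
opening: 0.111
```

move_arm([
  [[0,0,0,0,0,0,0.0]],
])

```text
clock: 53.2
tool_pos: [0.565, -0.0793, 0.0922]
eef_rot: [-0.703, 0.711, -0.008, -0.002]
contact_force: [0.9, -1.8, -1.7]
opening: 0.106
```

```bash
python3 w.py; cat > red.py <<'E'
from h import *
a=snap('scene','s16.png')
hsv=cv2.cvtColor(a['frame'],cv2.COLOR_RGB2HSV)
m=cv2.inRange(hsv,(0,100,60),(8,255,255))|cv2.inRange(hsv,(172,100,60),(180,255,255))
n,l,s_,c=cv2.connectedComponentsWithStats(m)
for i in range(1,n):
    P=at(a,c[i][::-1],.035)
    if s_[i,4]>3 and .7<P[0]<.85 and -.15<P[1]<.15: print('red',c[i].round(1),s_[i,4],P.round(4))
E
python3 red.py
```

```text
{'clock': 53.3, 'tool_pos': [0.565, -0.0793, 0.0921], 'eef_rot': [-0.7031, 0.711, -0.0081, -0.0015], 'opening': 0.1119, 'contact_force': [1.1206, -0.4541, -0.936], 'q': [0.0833, 0.8447, -0.0545, 1.8647, 0.1307, 0.4264, -1.6535]}
jaw deg -90.6 z [ 0.009 -0.014 -1.   ]
red [317.5 260.8] 11 [0.7654 0.0233 0.035 ]
```

move_arm([
  [[0,0,0,0,0.002,0,0.0],[0,0,0,0,0,0,0.0]],
])

```text
clock: 53.55
tool_pos: [0.565, -0.0793, 0.0922]
eef_rot: [-0.703, 0.712, -0.009, -0.002]
contact_force: [1.9, -1.5, -2.3]
opening: 0.108
```

move_arm([
  [[0,0,0,0,0.002,0,0.0],[0,0,0,0,0,0,0.0]],
])

```text
clock: 53.75
tool_pos: [0.565, -0.0792, 0.0922]
eef_rot: [-0.702, 0.712, -0.01, -0.003]
contact_force: [1.7, -0.8, -1.6]
opening: 0.107
```

```bash
python3 w.py;python3 red.py
```

```text
{'clock': 53.85, 'tool_pos': [0.565, -0.0792, 0.0921], 'eef_rot': [-0.7021, 0.712, -0.0098, -0.0031], 'opening': 0.1084, 'contact_force': [1.4128, -2.7247, -1.8954], 'q': [0.0768, 0.8445, -0.0482, 1.8658, 0.1311, 0.4249, -1.6591]}
jaw deg -90.8 z [ 0.009 -0.018 -1.   ]
red [317.8 260.7] 11 [0.7656 0.0243 0.035 ]
```

move_arm([
  [[0,0,0,0,0,0,0.4],[0,0,0,0,0,0,0.4],[0,0,0,0,0,0,0.4],[0,0,0,0,0,0,0.4]],
])

```text
clock: 54.3
tool_pos: [0.564, -0.0753, 0.0924]
eef_rot: [-0.703, 0.711, -0.007, -0.002]
contact_force: [0.1, 0.5, 0.2]
opening: 0.397
```

```bash
python3 w.py;python3 red.py; python3 - <<'E'
from h import *
from m import show
w=snap('wrist'); show('tab wr',w,(18,110,60),(35,255,255),200,.091)
E
```

```text
{'clock': 54.4, 'tool_pos': [0.5641, -0.0755, 0.0924], 'eef_rot': [-0.703, 0.7112, -0.0076, -0.0023], 'opening': 0.4003, 'contact_force': [-1.0808, -0.2979, 0.1108], 'q': [0.0753, 0.8436, -0.0528, 1.8674, 0.1289, 0.4263, -1.6593]}
jaw deg -90.7 z [ 0.007 -0.014 -1.   ]
red [317.6 260.8] 10 [0.7655 0.0237 0.035 ]
tab wr px [144. 371.] ctr 485.2 -10.0 wh [33.2  7.2] ang 88.2
tab wr px [378. 368.] ctr 483.9 -153.4 wh [89.  13.4] ang 88.5
tab wr px [349. 319.] ctr 521.7 -128.3 wh [38.7  7.5] ang 6.6
tab wr px [260. 242.] ctr 570.4 -80.1 wh [51.5  8.3] ang 0.3
tab wr px [ 84. 120.] ctr 631.6 -0.0 wh [31.8 92.1] ang 20.2
```

move_arm([
  [[0,0,0,0,0,0.03,0.4],[0,0,0,0,0,0.05,0.4],[0,0,0,0,0,0.05,0.4],[0,0,0,-0.03,-0.04,0.02,0.4],[0,0,0,-0.03,-0.04,0,0.4]],
])

```text
clock: 55.1
tool_pos: [0.509, -0.1469, 0.2447]
eef_rot: [0.708, -0.707, 0.008, 0.0]
contact_force: [0.9, -2.5, -0.4]
opening: 0.399
```

move_arm([
  [[0,0,0,-0.03,-0.04,0,0.4],[0,0,0,-0.02,-0.04,0,0.4],[0,0,0,0,-0.04,0,0.4],[0,0,0,0,-0.04,0,0.4],[0,0,0,0,0,0,0.4]],
])

```text
clock: 55.6
tool_pos: [0.4503, -0.319, 0.2474]
eef_rot: [-0.704, 0.71, -0.01, -0.002]
contact_force: [-0.8, 0.2, -0.1]
opening: 0.4
```

```bash
python3 w.py;python3 red.py; python3 - <<'E'
from h import *
from m import show
from pal import pal
w=snap('wrist');a=snap('scene');b=snap('top','t17.png')
show('tab top',b,(18,110,60),(35,255,255),20,.091)
show('tab wr',w,(18,110,60),(35,255,255),200,.091)
pal(b,'top'); pal(a,'scene')
def g(im,r0,c0,h,w_,k): return cv2.convertScaleAbs(cv2.resize(im[r0:r0+h,c0:c0+w_],None,fx=k,fy=k,interpolation=cv2.INTER_CUBIC),alpha=1.2)
o=np.zeros((600,800,3),np.uint8)
o[:360,:400]=g(a['frame'],160,220,90*2,200,2)
o[:360,400:800]=g(b['frame'],90,200,90,100,4)
o[360:600,:400]=g(a['frame'],240,280,60,100,4); o[360:600,400:800]=cv2.resize(w['frame'],(400,240))
cv2.imwrite('pics/m17.png',o[:,:,::-1])
E
```

```text
{'clock': 55.7, 'tool_pos': [0.4518, -0.3129, 0.2471], 'eef_rot': [-0.7068, 0.7074, -0.0081, -0.0007], 'opening': 0.4008, 'contact_force': [-0.2039, 0.182, -0.883], 'q': [0.6025, 0.585, -0.1359, 1.8147, 0.1208, 0.7347, -1.1713]}
jaw deg -90.1 z [ 0.01  -0.012 -1.   ]
red [317.6 260.8] 10 [0.7655 0.0237 0.035 ]Traceback (most recent call last):
  File "<stdin>", line 4, in <module>
  File "h.py", line 4, in snap
    s=r.snapshot(n)
ValueError: 200 camera calls are used up
```

Camera calls are used up, so I'll use the last saved scene picture (arm clear) for the final check, beside the picture from before the push.

```bash
python3 - <<'E'
import cv2,numpy as np
n=cv2.imread('pics/s16.png');p=cv2.imread('pics/s14.png')
def g(im,r0,c0,h,w_,k):
    o=cv2.convertScaleAbs(cv2.resize(im[r0:r0+h,c0:c0+w_],None,fx=k,fy=k,interpolation=cv2.INTER_CUBIC),alpha=1.2)
    for i in range(0,w_,10): cv2.putText(o,str(c0+i),(int(i*k)-6,10),0,.3,(0,0,0),1)
    for i in range(0,h,10): cv2.putText(o,str(r0+i),(0,int(i*k)+4),0,.3,(0,0,0),1)
    return o
o=np.zeros((600,800,3),np.uint8)
o[:270,:400]=g(n,245,275,54,80,5); o[:270,400:800]=g(p,245,275,54,80,5)
o[270:600,:440]=g(n,150,230,165,220,2)
cv2.imwrite('pics/m18.png',o)
E
```

```text
(no output)
```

View pics/m18.png

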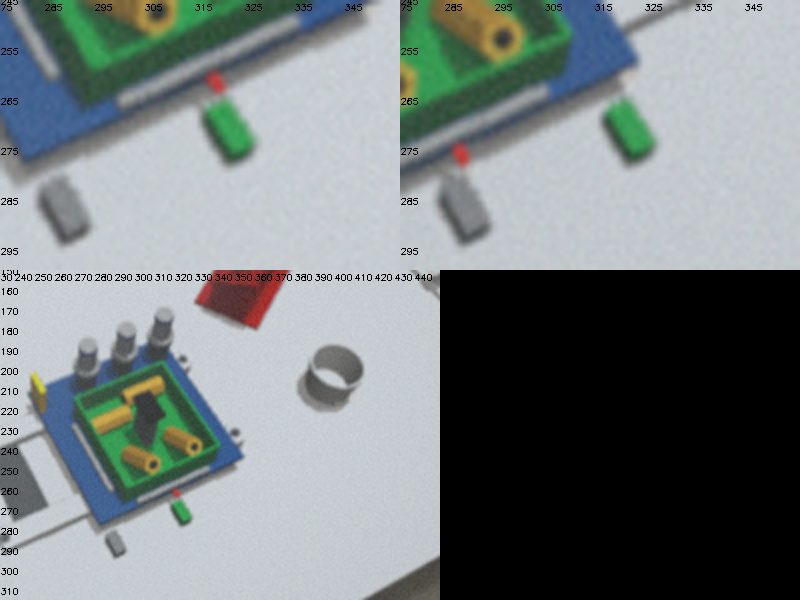

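```bash
python3 -c "
from plant import r
print(r.get_state()['clock'], r.finish_job())"
```

```text
the job is handed in; nothing more can be done
55.85 None
```

I did every step and handed the job in at 55.9 s. The final pallet position was checked only from a picture and by feel. `finish_job` gives no verdict, so I don't know whether it passed.

**What was done**
- **Nuts:** I put the two stray brass nuts in the tray and left the two black ones where they were.
- **Tray:** I lifted it by the post, carried it level, and set it down between the lips on the pallet. My first grip closed on the cap instead of the post, so I opened and took it lower.
- **Arbors:** All three are in the sockets. Each one stopped on firm contact, within 0.5 mm of its expected seated height.
- **Pallet:** I pinched the tab and slid the pallet about 94 mm, through resistance of about 6 N at the detent, then released it.

**Last checks**
- **Load:** The last scene picture, taken after release with the arm clear, shows four nuts in the tray, three upright arbors and an empty rack. The cup is where it was; I did not re-check the bottle or spanner after the last moves.
- **Pallet position:** The pointer stands at the green block. My estimates put the travel at about 99 to 101.5 mm. The pallet did not move on release and had resisted further small pushes.

**Not confirmed**
- I ran out of camera calls, partly on repeat pictures my own scripts took. That left no final top or wrist view, and I did not push-test the detent.
- Both stray nuts lie with one end propped against the tray's far wall rather than flat. By eye they stay below the height limit; I did not measure it.

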